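# Clamp a sensor, drop the jig cover over the hidden pin and hold it down

## Robot

A 6-joint arm with a two-finger parallel gripper is mounted at the origin on a cart in front of the work surface, level with it; the furniture and walls round the work are solid. World frame = base frame: x ahead of the robot, y to its left, z up, the work surface at z = 0. Lengths are in m, angles in rad, forces in N, time in s.
With the tool pointing down it reaches from about 0.425 to 0.95 m from the base axis. Payload 3.5 kg.
Tool frame: the origin (TCP) lies on the centre line of the jaws, within the pads' length; the fingertips stand 25 mm ahead of it and the grasp point (between the pads) lies 6 mm ahead of it; y points along the fingers, z is the direction in which the jaws open and shut, and the axes are right-handed (so a half turn about y gives the same grasp; the last joint's range is limited). The gripper opens to 85 mm and grips with 20 to 120 N. Pads are 22 mm wide; open, the fingers measure 114 mm over their backs; the gripper's body (76 mm by 85 mm) begins 54 mm behind the grasp point. The pads swing forward as they close: fully open they stand 13 mm farther back than shut.
Start: joints at [0.991, 0.286, 1.577, -0, 1.279, -0.15], TCP at [0.281, 0.614, 0.256] pointing down, gripper open.
Joint ranges: [-2.77, 2.77], [-0.9, 2.22], [0.21, 2.48], [-1.53, 4.67], [0.24, 2.81], [-2.84, 2.84]. Speed limits (rad/s): [2.79, 2.79, 3.14, 3.14, 3.14, 3.14].

## Interface

Orientations are given as a unit quaternion [x, y, z, w].
In Python, from plant import ctrl gives the robot as it stands.
- The arm moves only by the tool arm_command, never from a script. Its argument "steps" is a list of rows, each an object with "hand": the opening, from 0 (shut) to 1 (fully open); "travel": the shift along the tool's x, y, z in units of 0.3 m (1.0 is 0.3 m), a list of three; "rotation": the turn, a rotation vector about the tool's x, y, z in units of 30 degrees (1.0 is 30 degrees), a list of three. A call has 1 to 20 rows; each row shifts and turns the pose as measured when the row begins, along the tool's axes as they then stand; what a row does not reach is not made up. A row lasts 1/8 s, in which the tool goes at most 62.5 mm and 10.7 degrees, less where a joint would pass 70% of its speed; a pose out of reach is approached as far as the arm can. A call with a number of a shift or a turn outside -1 to 1 is refused whole. A call with a gripper value outside its range is refused whole. The fingers move at their own pace and stop on an object; "grip_force" is the grip in N (left out, the last holds). Time passes only in rows, so rows that do not move let the fingers close. It gives the time, the measured TCP pose, the force and the opening at its end, in the units of the state.
- ctrl.get_state(): the state, without advancing time (a new reading comes with each control period).
- ctrl.read_camera(name): name is "scene" or "top" or "wrist"; returns (picture, depth): 400x640x3 uint8, blue, green, red; 400x640 float32, m along the optical axis (not along the pixel's ray), 0 where there is no reading.
- ctrl.camera_params(name): a dict with "fx", "fy", "cx", "cy" (pixels), "extrinsics" (4x4, takes a point from camera to world coordinates); the wrist camera has in their place "tool_from_camera" (4x4, takes a point from camera to tool coordinates, whose origin is the TCP and whose axes are the tool frame's). Camera axes: x right, y down, z forward; pixel columns grow to the right and rows downward; lengths in m; the calibration is good to about 2 mm. A picture is of the moment at which its call begins: read the wrist's pose just before it. camera_params takes no time and is no camera call.
- ctrl.sign_off(): hands the job in, once; it reports no verdict.
Trained networks look in the newest picture that a camera, given by its name, has taken for a name from the list of things; names that differ only in an ending like _2 or _b are one class to them, and where a whole thing is asked for, a point or a joint stands for the part that bears it (a point fixed in the world has none). Each returns a list of dicts, best first, with "score" (0 to 1); they miss things now and then, are a little off and sometimes report something else, mostly with a low value. They report only what shows in the picture. A call takes as long as a camera call. They do not tell look-alikes from the thing itself.
- ctrl.masks_of(camera, thing): "region" (400x640 bool, what is visible of it) and "at" ([column, row] in pixels, amid what is visible of it).
The state is a dict: "time": time; "qpos": joint angles; "dq": joint speeds; "joint_efforts": joint torques, N m; "eef_pos": TCP position; "tcp_rot": TCP orientation; "contact_force": force on the tool from outside, world axes, zero at the start; "wrist_torque": the same for the moment, N m; "opening": opening from 0.0 (shut) to 1.0 (fully open).
Only numpy, scipy, OpenCV 4.12 (cv2) and the standard library are available. Lean on these libraries where they do the work, as an engineer would, in place of code of your own. Each camera call takes 0.05 s, during which the arm holds its last target.

## Task

Throw the clamp lever of the aluminium sensor nest from its load notch (one line) into its clamp notch (two lines), so that the jaw pushes the sensor into the V block. Then take the black cover plate by its handle, lay it over the nest with its socket end at the pin end and one long edge along the back fence, slide it until it drops over the hidden locating pin, and press it down level against the ejector springs until it lies flush on the nest. Finish while still holding the cover pressed down by its handle, and leave the screwdriver, the parts tray and the tape roll where they are.

Things in the scene. Friction and masses are not known exactly. Their poses are not given: they have to be found in the camera images.
- nest: aluminium fixture 112 x 190 mm, fixed. Origin under the centre of its base plate, on the bench; x points to the fence side, y along its length to the pin end, z up. The lands on which the cover comes to lie are 21 mm above the bench. The fence runs along the +x side: face 46 mm from the origin in x, top 43 mm above the bench, with a sloping lead-in
- pin_foot (a point): foot of the upright round locating pin, on the land at the y end of the nest (70 mm from the nest's origin along y); pin 10 mm in diameter and 12 mm high with a conical tip (4 mm wide at the top); axes as the nest's
- nest_seat (a point): place of the sensor's centre when clamped in the V block: on the nest's centre line, 20 mm from its origin along y, 18.5 mm above the bench; axes as the nest's. The seated cover's middle lies above this point
- sensor_mid (a point): centre, half-way up, of the loose turned sensor lying in the channel of the nest: flange 38 mm in diameter, 13 mm high, standing 4 mm above the lands; before clamping it lies some 4 to 6 mm off its seat, towards the jaw
- clamp_lever (a joint): angle of the clamp lever about its upright pivot (rad): 0 in the load notch, 1.05 in the clamp notch, end stop at 1.10; grows clockwise seen from above. A sprung ball clicks into each notch and centres the lever there; about 5 N at the knob frees it, between the notches it turns lightly. The lever drives the jaw
- lever_pivot (a point): point on the upright axis of the lever, 78 mm from the nest's origin along -y, 50 mm above the bench; axes as the nest's
- lever_knob (a point): centre of the upright black grip at the lever's end, 75 mm from the pivot; grip 20 mm in diameter, from 36 to 74 mm above the bench, with the lever's arm below it. Seen from the pivot it lies at 240 degrees from the nest's x axis (counter-clockwise from above) in the load notch, at 180 degrees in the clamp notch
- cover_handle (a point): centre of the handle bar of the loose black cover plate (0.3 to 0.45 kg; 90 x 130 x 16 mm, 34 mm window). The bar spans the window along the cover's x: 78 mm long, 16 wide, 18 high, its centre 52 mm above the underside. y points to the socket end. It lies flat, right way up; when on, its axes are along the nest's, its long edge 1 mm off the fence
- cover_socket (a point): mouth of the blind socket in the cover's underside: 50 mm from the cover's middle along y, 12.5 mm in diameter, 13 mm deep, not seen from above. On the pin, the cover first rests on four sprung ejector pins, 4 mm above the lands; about 8 N more press it flush (this point level with pin_foot); let go, it springs up again
- screwdriver: small screwdriver lying near the bench's front edge, 137 x 22 x 23 mm; origin under its middle; stays where it is
- tray: black parts tray 93 x 128 x 22 mm behind the nest; origin under its middle; stays where it is
- tape: tape roll 60 mm in diameter, 12 mm high, right of the nest; origin under its middle; stays where it is
Mind the look-alikes: they are no part of the job. What is shaped like the part that bears sensor_mid but orange or yellow is not meant.

How it is judged:
By the outcome, as a careful person would: the job done as asked, in the order asked, and still so for the second after the job is handed in, while the arm keeps its last pose, push and grip.
It also fails if it takes over 61 s, if anything falls off the work surface, if the arm or the gripper's body presses on something with over 40 N, if the wrist force passes 120 N, or if a joint passes its speed limit or range.

## Working session

There is one attempt and no reset: what is moved stays moved. The work goes in short steps, Python scripts to look and compute and a tool call to move; the robot and the scene stay as the last step left them, time stands still between calls to the robot, and variables do not carry over. Pictures are saved under pics/ and viewed, and the job is handed in when it is done.

Besides the shell and the picture viewer there is one more tool, called after "Emit:" as name([rows], argument=value, ...), one row to a line, values as JSON. arm_command: Moves the arm, as the interface text tells. Shifts and turns lie within -1 to 1; 1 stands for 0.3 m of shift or 30 degrees of turn. Its arguments: {"type":"object","properties":{"steps":{"type":"array","items":{"type":"object","properties":{"hand":{"type":"number"},"travel":{"type":"array","items":{"type":"number","minimum":-1,"maximum":1}},"rotation":{"type":"array","items":{"type":"number","minimum":-1,"maximum":1}}}}},"grip_force":{"type":"number"}},"required":["steps"]}

```bash
mkdir -p pics; ls; cat > h.py <<'E'
import numpy as np, cv2
from plant import ctrl
from scipy.spatial.transform import Rotation as R
def pose():
    s=ctrl.get_state(); T=np.eye(4); T[:3,:3]=R.from_quat(s['tcp_rot']).as_matrix(); T[:3,3]=s['eef_pos']; return s,T
def snap(cam):
    s,T=pose(); im,d=ctrl.read_camera(cam); p=ctrl.camera_params(cam)
    E=np.array(p['extrinsics']) if 'extrinsics' in p else T@np.array(p['tool_from_camera'])
    return im,d,p,E
def w(p,E,u,v,z):  # depth -> world
    return (E@np.array([(u-p['cx'])/p['fx']*z,(v-p['cy'])/p['fy']*z,z,1]))[:3]
def cloud(d,p,E):
    v,u=np.mgrid[:400,:640]; P=np.stack([(u-p['cx'])/p['fx']*d,(v-p['cy'])/p['fy']*d,d],-1)
    return P@E[:3,:3].T+E[:3,3]
def ray(p,E,u,v,h):
    r=E[:3,:3]@np.array([(u-p['cx'])/p['fx'],(v-p['cy'])/p['fy'],1]); o=E[:3,3]; return o+r*(h-o[2])/r[2]
E
python3 - <<'E'
from h import *
for c in ['scene','top']:
    im,d,p,E=snap(c); cv2.imwrite(f'pics/{c}0.png',im); np.savez(f'{c}0.npz',im=im,d=d,E=E); print(c,p,)
s,T=pose();print(s,T)
E
```

```text
pics
scene {'fx': 470.91258429041136, 'fy': 470.91258429041136, 'cx': 315.45822567914024, 'cy': 201.52957728922465, 'extrinsics': array([[ 4.85658403e-01, -4.71965910e-01,  7.35788078e-01,
        -4.84947967e-01],
       [-8.74148442e-01, -2.62836136e-01,  4.08389112e-01,
        -4.99708762e-01],
       [ 6.45956370e-04, -8.41525606e-01, -5.40216843e-01,
         8.19686033e-01],
       [ 0.00000000e+00,  0.00000000e+00,  0.00000000e+00,
         1.00000000e+00]])}
top {'fx': 389.70860379945174, 'fy': 389.70860379945174, 'cx': 314.3603863131245, 'cy': 193.8440702301488, 'extrinsics': array([[ 0.14919551, -0.96364574,  0.22164746,  0.29696216],
       [-0.98880333, -0.14606632,  0.0305387 ,  0.04044838],
       [ 0.00294674, -0.22372198, -0.97464855,  1.1124706 ],
       [ 0.        ,  0.        ,  0.        ,  1.        ]])}
{'time': 0.1, 'qpos': array([ 9.91007610e-01,  2.87118902e-01,  1.57804250e+00,  1.53188102e-05,
        1.27859702e+00, -1.50045975e-01]), 'dq': array([-0.00047485, -0.0013696 , -0.00231131,  0.00039426, -0.0032778 ,
        0.00126678]), 'joint_efforts': array([ 8.92799399e-04, -4.07296872e+01, -2.93698114e+01, -9.16615477e-05,
        3.39769853e-03, -2.25575505e-06]), 'eef_pos': array([0.28092692, 0.61316493, 0.25505111]), 'tcp_rot': array([ 0.69155874, -0.1510501 ,  0.15049389, -0.69013185]), 'contact_force': array([-0.76077938, -0.11072075,  0.3039162 ]), 'wrist_torque': array([-0.01621628, -0.02312759,  0.01658001]), 'opening': 1.0004929671470533} [[ 9.09070915e-01 -1.19877948e-03  4.16639694e-01  2.80926917e-01]
 [-4.16641281e-01 -1.80379414e-03  9.09069188e-01  6.13164931e-01]
 [-3.38241254e-04 -9.99997655e-01 -2.13923781e-03  2.55051108e-01]
 [ 0.00000000e+00  0.00000000e+00  0.00000000e+00  1.00000000e+00]]
```

View pics/top0.png

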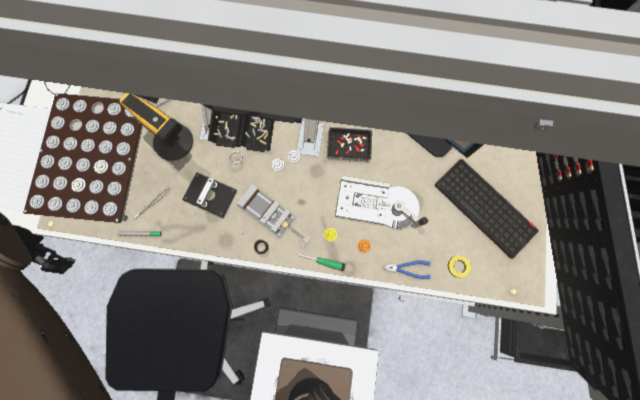

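View pics/scene0.png

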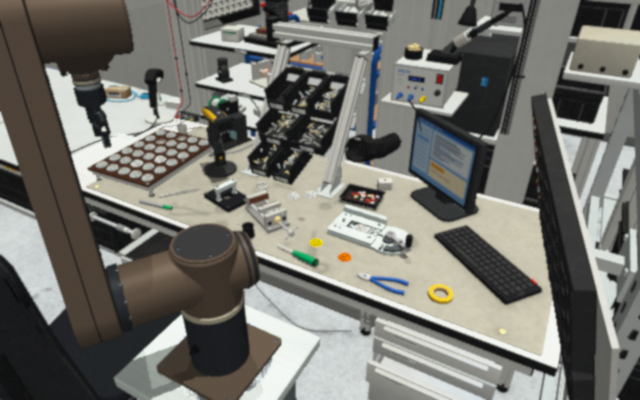

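```bash
python3 - <<'E'
from h import *
z=np.load('top0.npz'); im=z['im'];p=ctrl.camera_params('top');E=z['E']
cv2.imwrite('pics/topc.png',cv2.resize(im[120:290,160:420],None,fx=3,fy=3,interpolation=cv2.INTER_CUBIC))
for t in ['nest','cover_handle','lever_knob','clamp_lever','sensor_mid','screwdriver','tray','tape']:
    for r in ctrl.masks_of('top',t)[:3]:
        u,v=r['at']; dd=z['d'][int(v),int(u)]; print(t,round(r['score'],2),np.round(r['at']),np.round(w(p,E,u,v,dd),3),r['region'].sum())
print(ctrl.camera_params('wrist'))
E
```

```text
nest 0.77 [380. 202.] [ 0.549 -0.114  0.018] 3061
nest 0.23 [458. 270.] [ 0.395 -0.357 -0.001] 301
cover_handle 0.77 [208. 195.] [0.491 0.367 0.052] 1336
lever_knob 0.66 [403. 211.] [ 0.531 -0.18   0.029] 314
clamp_lever 0.83 [406. 211.] [ 0.532 -0.19   0.028] 267
sensor_mid 0.62 [378. 204.] [ 0.543 -0.109  0.021] 3126
sensor_mid 0.48 [364. 246.] [ 0.418 -0.084  0.011] 142
sensor_mid 0.48 [330. 235.] [0.435 0.014 0.01 ] 147
screwdriver 0.67 [333. 263.] [ 0.358 -0.007  0.024] 250
tray 0.68 [352. 142.] [ 0.723 -0.012  0.002] 1308
tray 0.32 [206. 191.] [0.499 0.371 0.061] 1324
tape 0.66 [458. 263.] [ 0.413 -0.356 -0.001] 377
{'fx': 318.1479113457281, 'fy': 318.1479113457281, 'cx': 318.6212087271628, 'cy': 199.23282844851255, 'tool_from_camera': array([[ 7.76047975e-04,  9.59214136e-01,  2.82679393e-01,
        -7.23773010e-02],
       [-7.06091578e-04, -2.82678882e-01,  9.59214341e-01,
        -1.17386329e-01],
       [ 9.99999450e-01, -9.43993885e-04,  4.57920649e-04,
        -2.34386241e-04],
       [ 0.00000000e+00,  0.00000000e+00,  0.00000000e+00,
         1.00000000e+00]])}
```

View pics/topc.png

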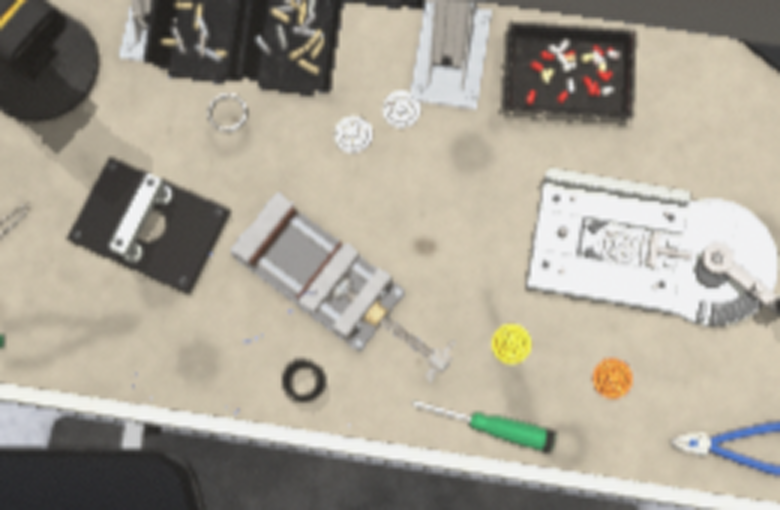

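```bash
cat >> h.py <<'E'
def plan(pos,xdir=None,vmax=0.17,rmax=0.33,n=None):
    """rows to reach pos with tool y straight down and tool x along xdir (deg yaw)"""
    s,T=pose()
    if xdir is None: xdir=np.degrees(np.arctan2(T[1,0],T[0,0]))
    a=np.radians(xdir); X=np.array([np.cos(a),np.sin(a),0]); Y=np.array([0,0,-1.]); Rt=np.stack([X,Y,np.cross(X,Y)],1)
    dr=R.from_matrix(T[:3,:3].T@Rt).as_rotvec()/np.radians(30)
    dp=np.array(pos)-T[:3,3]
    N=n or int(max(np.ceil(np.linalg.norm(dp)/0.3/vmax),np.ceil(np.linalg.norm(dr)/rmax),1))
    Rc=T[:3,:3]; 
    print('from',np.round(T[:3,3],4),'yaw',round(np.degrees(np.arctan2(T[1,0],T[0,0])),1),'t',round(s['time'],2),'N',N)
    for i in range(N):
        print((Rc.T@dp/N/0.3).round(3).tolist(),(dr/N).round(3).tolist()); Rc=Rc@R.from_rotvec(dr/N*np.radians(30)).as_matrix()
E
python3 -c "
from h import *
plan([0.45,0.37,0.2])"
```

```text
from [0.2812 0.6136 0.2563] yaw -24.6 t 0.5 N 6
[0.142, 0.031, -0.084] [0.0, 0.0, -0.0]
[0.142, 0.031, -0.084] [0.0, 0.0, -0.0]
[0.142, 0.031, -0.084] [0.0, 0.0, -0.0]
[0.142, 0.031, -0.084] [0.0, 0.0, -0.0]
[0.142, 0.031, -0.084] [0.0, 0.0, -0.0]
[0.142, 0.031, -0.084] [0.0, 0.0, -0.0]
```

Emit:
arm_command([
  {"hand": 1, "travel": [0.14, 0.03, -0.084], "rotation": [0, 0, 0]},
  {"hand": 1, "travel": [0.14, 0.03, -0.084], "rotation": [0, 0, 0]},
  {"hand": 1, "travel": [0.14, 0.03, -0.084], "rotation": [0, 0, 0]},
  {"hand": 1, "travel": [0.14, 0.03, -0.084], "rotation": [0, 0, 0]},
  {"hand": 1, "travel": [0.14, 0.03, -0.084], "rotation": [0, 0, 0]},
  {"hand": 1, "travel": [0.14, 0.03, -0.084], "rotation": [0, 0, 0]},
])

```text
time: 1.25
eef_pos: [0.4511, 0.3682, 0.203]
tcp_rot: [-0.689, 0.147, -0.15, 0.693]
contact_force: [0.8, 0.1, 0.2]
opening: 1.001
```

```bash
python3 - <<'E'
from h import *
im,d,p,E=snap('wrist'); np.savez('w1.npz',im=im,d=d,E=E); cv2.imwrite('pics/w1.png',im)
print(pose()[1].round(3))
plan([0.5,-0.10,0.22],0)
E
```

```text
[[ 0.911  0.005  0.413  0.454]
 [-0.413  0.     0.911  0.364]
 [ 0.004 -1.     0.002  0.201]
 [ 0.     0.     0.     1.   ]]
from [0.4536 0.3638 0.2014] yaw -24.4 t 1.3 N 10
[0.078, -0.006, -0.134] [-0.0, -0.081, 0.001]
[0.072, -0.006, -0.138] [-0.0, -0.081, 0.001]
[0.066, -0.006, -0.141] [-0.0, -0.081, 0.001]
[0.06, -0.006, -0.143] [-0.0, -0.081, 0.001]
[0.054, -0.006, -0.146] [-0.0, -0.081, 0.001]
[0.048, -0.006, -0.148] [-0.0, -0.081, 0.001]
[0.041, -0.006, -0.15] [-0.0, -0.081, 0.001]
[0.035, -0.006, -0.151] [-0.0, -0.081, 0.001]
[0.029, -0.006, -0.153] [-0.0, -0.081, 0.001]
[0.022, -0.006, -0.154] [-0.0, -0.081, 0.001]
```

View pics/w1.png

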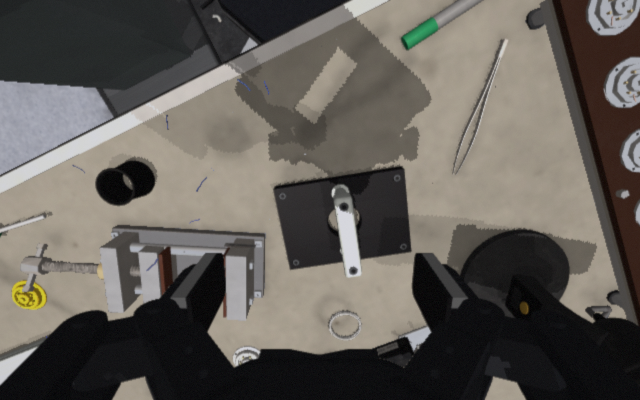

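```bash
python3 - <<'E'
from h import *
z=np.load('w1.npz'); im=z['im']
c=im[155:285,265:420]; c=np.clip(c.astype(float)*1.6+10,0,255).astype(np.uint8)
cv2.imwrite('pics/w1c.png',cv2.resize(c,None,fx=4.5,fy=4.5,interpolation=cv2.INTER_CUBIC))
P=cloud(z['d'],ctrl.camera_params('wrist'),z['E'])
for u,v in [(300,210),(380,190),(350,275),(340,188),(352,268),(345,230),(440,170)]: print(u,v,P[v,u].round(4))
E
```

```text
300 210 [0.4704 0.3401 0.0155]
380 190 [0.4843 0.4213 0.0154]
350 275 [0.5328 0.3637 0.0618]
340 188 [0.4647 0.3861 0.0204]
352 268 [0.5267 0.3681 0.0623]
345 230 [0.4907 0.3766 0.0607]
440 170 [0.4943 0.4857 0.0018]
```

View pics/w1c.png

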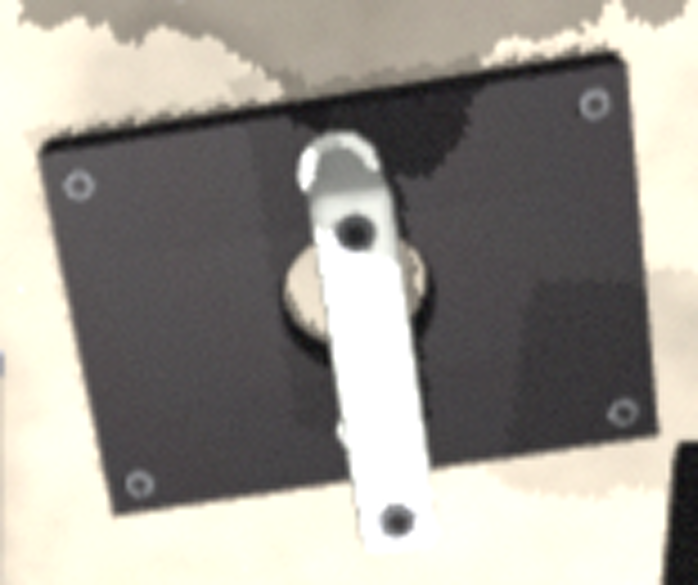

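Emit:
arm_command([
  {"hand": 1, "travel": [0.078, -0.006, -0.134], "rotation": [0, -0.08, 0]},
  {"hand": 1, "travel": [0.072, -0.006, -0.138], "rotation": [0, -0.08, 0]},
  {"hand": 1, "travel": [0.066, -0.006, -0.141], "rotation": [0, -0.08, 0]},
  {"hand": 1, "travel": [0.06, -0.006, -0.143], "rotation": [0, -0.08, 0]},
  {"hand": 1, "travel": [0.054, -0.006, -0.146], "rotation": [0, -0.08, 0]},
  {"hand": 1, "travel": [0.048, -0.006, -0.148], "rotation": [0, -0.08, 0]},
  {"hand": 1, "travel": [0.04, -0.006, -0.15], "rotation": [0, -0.08, 0]},
  {"hand": 1, "travel": [0.035, -0.006, -0.151], "rotation": [0, -0.08, 0]},
  {"hand": 1, "travel": [0.029, -0.006, -0.153], "rotation": [0, -0.08, 0]},
  {"hand": 1, "travel": [0.022, -0.006, -0.154], "rotation": [0, -0.08, 0]},
])

```text
time: 2.55
eef_pos: [0.5028, -0.1126, 0.2233]
tcp_rot: [0.707, 0.007, 0.002, -0.707]
contact_force: [-0.2, 0.1, -0.7]
opening: 0.996
```

```bash
python3 - <<'E'
from h import *
im,d,p,E=snap('wrist'); np.savez('w2.npz',im=im,d=d,E=E); cv2.imwrite('pics/w2.png',im)
c=im[60:310,150:450]
cv2.imwrite('pics/w2c.png',cv2.resize(c,None,fx=2.4,fy=2.4,interpolation=cv2.INTER_CUBIC))
E
```

```text
(no output)
```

View pics/w2.png

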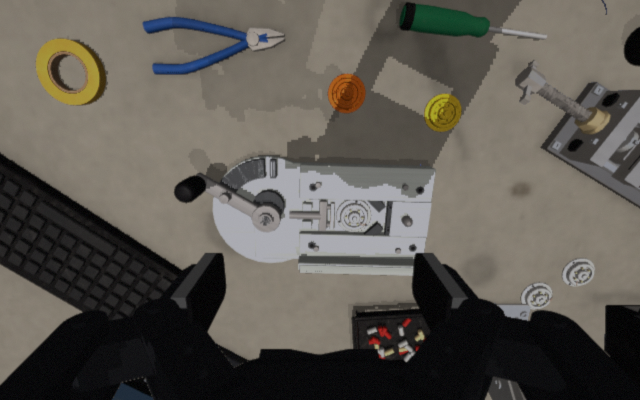

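View pics/w2c.png

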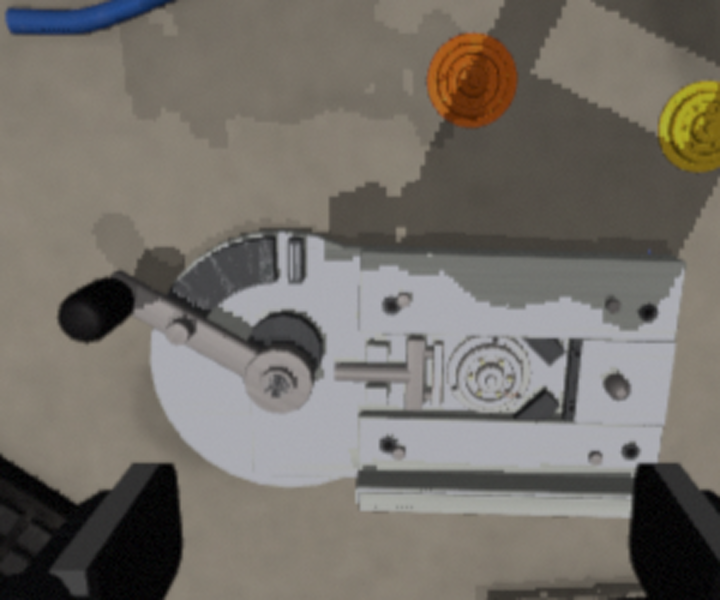

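```bash
python3 - <<'E'
from h import *
z=np.load('w2.npz'); p=ctrl.camera_params('wrist');E=z['E']; P=cloud(z['d'],p,E)
f=lambda u,v:(150+u/2.4,60+v/2.4)
for n,(u,v),h in [('pivot',(277,378),None),('pinbase?',(612,380),.033),('knob',(95,308),.074),('sensor',(490,378),.025),('c1',(360,245),.021),('c2',(683,262),.021),('pintop',(620,388),.033)]:
    U,V=f(u,v); q=P[int(V),int(U)]; print(n,(round(U),round(V)),q.round(4), ray(p,E,U,V,h or q[2])[:2].round(4))
# land points height stats
nm=(P[...,2]>.015)&(P[...,2]<.027)
k=np.zeros((400,640),np.uint8)
m=P[...,2]; vis=np.clip((m+0.005)/.085*255,0,255).astype(np.uint8)
cv2.imwrite('pics/w2h.png',cv2.resize(cv2.applyColorMap(vis[130:300,160:450],cv2.COLORMAP_JET),None,fx=2.6,fy=2.6,interpolation=cv2.INTER_NEAREST))
for t in ['lever_knob','sensor_mid','clamp_lever','nest','screwdriver']:
    for r in ctrl.masks_of('wrist',t)[:3]:
        u,v=r['at']; print(t,round(r['score'],2),np.round(r['at']),P[int(v),int(u)].round(3),r['region'].sum())
E
```

```text
pivot (265, 218) [ 0.542  -0.1667  0.0361] [ 0.5425 -0.1663]
pinbase? (405, 218) [ 0.5448 -0.0221  0.0288] [ 0.5436 -0.0233]
knob (190, 188) [ 0.5022 -0.2255  0.072 ] [ 0.5019 -0.2242]
sensor (354, 218) [ 0.5458 -0.0748  0.0239] [ 0.546  -0.0747]
c1 (300, 162) [ 0.4908 -0.1323  0.0063] [ 0.4881 -0.1314]
c2 (435, 169) [0.4943 0.0051 0.0208] [0.4944 0.0056]
pintop (408, 222) [ 0.5467 -0.0198  0.0325] [ 0.5472 -0.0196]
lever_knob 0.73 [236. 198.] [ 0.524 -0.196  0.03 ] 2324
sensor_mid 0.89 [354. 217.] [ 0.545 -0.075  0.023] 942
sensor_mid 0.66 [441. 112.] [0.438 0.009 0.011] 1123
sensor_mid 0.61 [340.  95.] [ 0.422 -0.092  0.007] 1169
clamp_lever 0.59 [236. 198.] [ 0.524 -0.196  0.03 ] 2364
nest 0.58 [324. 212.] [ 0.541 -0.108  0.019] 21756
screwdriver 0.85 [449.  22.] [0.361 0.003 0.021] 2560
```

View pics/w2h.png

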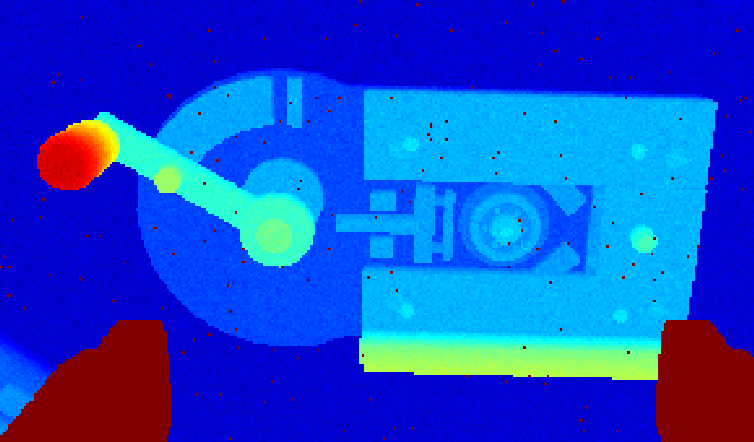

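```bash
python3 - <<'E'
from h import *
z=np.load('w2.npz'); p=ctrl.camera_params('wrist');E=z['E']; P=cloud(z['d'],p,E); Z=P[...,2]
ok=z['d']>0
X,Y=P[...,0],P[...,1]
land=ok&(abs(Z-.021)<.004)
print('land z',np.median(Z[land&(Y>-.1)&(Y<-.02)&(X>.49)&(X<.51)]))
# front edge: min x per column y bin
ys=np.arange(-.12,0.0,.004); pts=[]
for y in ys:
    m=land&(abs(Y-y)<.002)&(X>.47)&(X<.6); pts.append((np.percentile(X[m],0.5),y))
pts=np.array(pts); c=np.polyfit(pts[:,1],pts[:,0],1); print('front edge dx/dy',c, 'resid',np.std(np.polyval(c,pts[:,1])-pts[:,0]))
f=ok&(abs(Z-.043)<.006); 
for y in np.arange(-.12,-.02,.02):
    m=f&(abs(Y-y)<.003)&(X>.56)&(X<.63); print(y, np.percentile(X[m],[1,50,99]).round(4), np.percentile(Z[m],[1,99]).round(4))
for x in [.495,.505,.515,.58]:
    m=land&(abs(X-x)<.003)&(Y<.03)&(Y>-.16); print('end',x,np.percentile(Y[m],[.5,99.5]).round(4))
pin=ok&(Z>.0275)&(Z<.04)&(np.hypot(X-.546,Y+.02)<.012); print('pin',pin.sum(),P[pin].mean(0).round(4),P[pin&(Z>.031)].mean(0).round(4),Z[pin].max())
pv=ok&(Z>.04)&(Z<.06)&(np.hypot(X-.5425,Y+.166)<.015);print('pivot',pv.sum(),P[pv].mean(0).round(4))
dk=ok&(abs(Z-.036)<.004)&(np.hypot(X-.5425,Y+.166)<.015);print('disk',P[dk].mean(0).round(4),np.ptp(P[dk],0))
kn=ok&(Z>.068)&(Z<.08)&(np.hypot(X-.502,Y+.225)<.03);print('knob',kn.sum(),P[kn].mean(0).round(4),np.ptp(P[kn],0),np.median(Z[kn]))
sn=ok&(Z>.0235)&(Z<.03)&(np.hypot(X-.546,Y+.075)<.025);print('sensor',P[sn].mean(0).round(4), np.ptp(P[sn],0))
E
```

```text
land z 0.020808325920542547
front edge dx/dy [0.02232338 0.49383718] resid 0.00012915115775535613
-0.12 [0.5933 0.5979 0.6018] [0.0376 0.0429]
-0.09999999999999999 [0.594  0.5981 0.6023] [0.0372 0.0435]
-0.07999999999999999 [0.5938 0.5982 0.6021] [0.0371 0.0428]
-0.059999999999999984 [0.5948 0.599  0.6034] [0.0371 0.0428]
-0.03999999999999998 [0.595  0.5988 0.6031] [0.0371 0.0426]
end 0.495 [-0.159   0.0054]
end 0.505 [-0.1586  0.0056]
end 0.515 [-0.1317  0.0052]
end 0.58 [-0.1334  0.0039]
pin 71 [ 0.5484 -0.0201  0.0309] [ 0.549  -0.02    0.0323] 0.03413960034744529
pivot 0 [nan nan nan]
disk [ 0.5442 -0.1665  0.0341] [0.02567561 0.02780134 0.00541821]
knob 355 [ 0.5062 -0.2299  0.0721] [0.01862535 0.01794485 0.00672896] 0.07255187341655162
sensor [ 0.547  -0.0749  0.0245] [0.01228504 0.01309802 0.00246685]<stdin>:18: RuntimeWarning: Mean of empty slice.
  ret = um.true_divide(
```

```bash
python3 - <<'E'
from h import *
s,T=pose(); print(s['qpos'].round(3))
plan([0.507,-0.231,0.13],58.7)
E
```

```text
[-0.416 -0.045  2.005  0.006  1.172 -1.996]
from [ 0.5025 -0.1102  0.2227] yaw 0.4 t 2.85 N 6
[0.001, 0.051, -0.067] [0.002, -0.324, 0.003]
[-0.01, 0.051, -0.066] [0.002, -0.324, 0.003]
[-0.021, 0.051, -0.064] [0.002, -0.324, 0.003]
[-0.031, 0.051, -0.06] [0.002, -0.324, 0.003]
[-0.041, 0.051, -0.053] [0.002, -0.324, 0.003]
[-0.049, 0.051, -0.046] [0.002, -0.324, 0.003]
```

```bash
python3 - <<'E'
from h import *
plan([0.507,-0.231,0.13],38)
E
```

```text
from [ 0.5025 -0.1102  0.2227] yaw 0.4 t 2.85 N 4
[0.002, 0.077, -0.101] [0.002, -0.313, 0.005]
[-0.014, 0.077, -0.1] [0.002, -0.313, 0.005]
[-0.03, 0.077, -0.096] [0.002, -0.313, 0.005]
[-0.045, 0.077, -0.09] [0.002, -0.313, 0.005]
```

Emit:
arm_command([
  {"hand": 0.55, "travel": [0.002, 0.077, -0.101], "rotation": [0, -0.313, 0]},
  {"hand": 0.55, "travel": [-0.014, 0.077, -0.1], "rotation": [0, -0.313, 0]},
  {"hand": 0.55, "travel": [-0.03, 0.077, -0.096], "rotation": [0, -0.313, 0]},
  {"hand": 0.55, "travel": [-0.045, 0.077, -0.09], "rotation": [0, -0.313, 0]},
  {"hand": 0.55, "travel": [0, 0, 0], "rotation": [0, 0, 0]},
])

```text
time: 3.48
eef_pos: [0.5142, -0.2206, 0.1288]
tcp_rot: [0.67, 0.238, -0.234, -0.663]
contact_force: [0.6, -0.2, -0.0]
opening: 0.551
```

```bash
python3 - <<'E'
from h import *
im,d,p,E=snap('wrist'); cv2.imwrite('pics/w3.png',im); P=cloud(d,p,E); np.savez('w3.npz',im=im,d=d,E=E)
Z=P[...,2]; kn=(d>0)&(Z>.066)&(Z<.08)&(np.hypot(P[...,0]-.506,P[...,1]+.23)<.02);print('knob',kn.sum(),P[kn].mean(0).round(4),np.ptp(P[kn],0))
plan([0.507,-0.231,0.068],38)
E
```

```text
knob 843 [ 0.5059 -0.2324  0.0719] [0.01972912 0.01980879 0.00882695]
from [ 0.5147 -0.2202  0.13  ] yaw 39.2 t 3.52 N 2
[-0.022, 0.103, -0.005] [0.012, 0.019, 0.003]
[-0.021, 0.103, -0.005] [0.012, 0.019, 0.003]
```

View pics/w3.png

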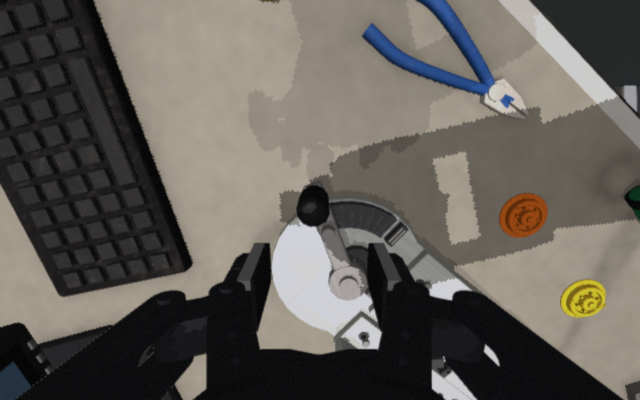

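Emit:
arm_command([
  {"hand": 0.55, "travel": [-0.046, 0.04, -0.011], "rotation": [0, 0, 0]},
  {"hand": 0.55, "travel": [0, 0.08, 0], "rotation": [0, 0, 0]},
  {"hand": 0.55, "travel": [0, 0.08, 0], "rotation": [0, 0, 0]},
  {"hand": 0.55, "travel": [0, 0, 0], "rotation": [0, 0, 0]},
])

```text
time: 4.03
eef_pos: [0.5103, -0.2251, 0.0711]
tcp_rot: [0.673, 0.238, -0.236, -0.659]
contact_force: [-0.6, 0.3, 0.9]
opening: 0.553
```

```bash
python3 - <<'E'
from h import *
plan([0.5065,-0.2315,0.068],40)
E
```

```text
from [ 0.5103 -0.2251  0.0711] yaw 39.1 t 4.03 N 1
[-0.023, 0.011, -0.008] [0.038, -0.029, -0.009]
```

Emit:
arm_command([
  {"hand": 0.55, "travel": [-0.03, 0.012, -0.01], "rotation": [0.03, 0, 0]},
  {"hand": 0, "travel": [0, 0, 0], "rotation": [0, 0, 0]},
  {"hand": 0, "travel": [0, 0, 0], "rotation": [0, 0, 0]},
  {"hand": 0, "travel": [0, 0, 0], "rotation": [0, 0, 0]},
], grip_force=40)

```text
time: 4.53
eef_pos: [0.5087, -0.2303, 0.0704]
tcp_rot: [0.671, 0.233, -0.237, -0.662]
contact_force: [0.4, -0.2, -3.6]
opening: 0.217
```

```bash
python3 - <<'E'
from h import *
s,T=pose(); print(s['contact_force'],T.round(4),s['qpos'])
pv=np.array([.5461,-.1678])
v=T[:2,3]-pv; print('r',np.hypot(*v),np.degrees(np.arctan2(v[1],v[0]))%360)
E
```

```text
[ 0.43520143 -0.22290906 -3.57728291] [[ 0.7791 -0.0022 -0.6269  0.5087]
 [ 0.6268 -0.0144  0.779  -0.2303]
 [-0.0108 -0.9999 -0.0098  0.0704]
 [ 0.      0.      0.      1.    ]] [-0.60143288  0.26052304  1.98495924 -0.0169144   0.88984474 -2.83915846]
r 0.07282886275192565 239.09231916207102
```

Emit:
arm_command([
  {"hand": 0, "travel": [-0.01, -0.005, 0.033], "rotation": [0, 0.163, 0]},
  {"hand": 0, "travel": [-0.009, 0, 0.034], "rotation": [0, 0.163, 0]},
  {"hand": 0, "travel": [-0.007, 0, 0.034], "rotation": [0, 0.163, 0]},
  {"hand": 0, "travel": [-0.005, 0, 0.034], "rotation": [0, 0.163, 0]},
])

```text
time: 5.03
eef_pos: [0.4853, -0.2074, 0.0707]
tcp_rot: [0.71, 0.117, -0.107, -0.686]
contact_force: [1.9, -10.7, -5.4]
opening: 0.214
```

```bash
cat >> h.py <<'E'
def arc():
    s,T=pose(); pv=np.array([.5461,-.1678]); v=T[:2,3]-pv
    print(s['time'],s['contact_force'].round(1),s['opening'],'r',np.hypot(*v),'ang',np.degrees(np.arctan2(v[1],v[0]))%360,'yaw',np.degrees(np.arctan2(T[1,0],T[0,0])),T[:3,3])
E
python3 -c "
from h import *
arc()"
```

```text
5.025 [  1.9 -10.7  -5.4] 0.21405786367310572 r 0.07253345854450854 ang 213.07874841687072 yaw 18.188176233320515 [ 0.48532268 -0.20738812  0.07069328]
```

Emit:
arm_command([
  {"hand": 0, "travel": [-0.008, -0.003, 0.034], "rotation": [0, 0.15, 0]},
  {"hand": 0, "travel": [-0.006, 0, 0.034], "rotation": [0, 0.15, 0]},
  {"hand": 0, "travel": [-0.003, 0, 0.034], "rotation": [0, 0.15, 0]},
  {"hand": 0, "travel": [0, 0, 0.034], "rotation": [0, 0.15, 0]},
])

```text
time: 5.52
eef_pos: [0.4726, -0.1761, 0.0705]
tcp_rot: [0.723, 0.004, 0.014, -0.691]
contact_force: [-6.1, -8.9, 1.1]
opening: 0.217
```

```bash
python3 -c "
from h import *
arc()"
```

```text
5.525 [-6.1 -8.9  1.1] 0.21674339853680583 r 0.07396029911646267 ang 186.44107497052033 yaw -0.7631889246842266 [ 0.47260656 -0.17609696  0.07053348]
```

Emit:
arm_command([
  {"hand": 0, "travel": [-0.003, 0, 0.03], "rotation": [0, 0, 0]},
  {"hand": 0, "travel": [0, 0, 0.02], "rotation": [0, 0, 0]},
])

```text
time: 5.78
eef_pos: [0.4705, -0.1638, 0.0704]
tcp_rot: [0.724, 0.001, 0.014, -0.689]
contact_force: [-3.9, -8.0, -1.4]
opening: 0.215
```

```bash
python3 -c "
from h import *
arc()"
```

```text
5.775 [-3.9 -8.  -1.4] 0.21511729142341612 r 0.07570984027932376 ang 176.97204476962693 yaw -1.0095551725855303 [ 0.47049586 -0.16380076  0.07039002]
```

Emit:
arm_command([
  {"hand": 0.6, "travel": [0, 0, 0], "rotation": [0, 0, 0]},
  {"hand": 0.6, "travel": [0, 0, 0], "rotation": [0, 0, 0]},
  {"hand": 0.6, "travel": [0, -0.1, 0], "rotation": [0, 0, 0]},
  {"hand": 0.6, "travel": [0, -0.18, 0], "rotation": [0, 0, 0]},
  {"hand": 0.6, "travel": [0, -0.15, 0.1], "rotation": [0, 0, 0]},
])

```text
time: 6.4
eef_pos: [0.4669, -0.1272, 0.1983]
tcp_rot: [0.723, -0.002, 0.013, -0.691]
contact_force: [0.5, 0.8, 1.2]
opening: 0.604
```

```bash
python3 - <<'E'
from h import *
arc()
im,d,p,E=snap('wrist'); P=cloud(d,p,E); np.savez('w4.npz',im=im,d=d,E=E)
cv2.imwrite('pics/w4.png',im)
plan([0.46,0.34,0.2],-31)
E
```

```text
6.4 [0.5 0.8 1.2] 0.6036815042815928 r 0.08899572112174463 ang 152.8350825612119 yaw -1.1435214647039045 [ 0.46692085 -0.12716871  0.19829344]
from [ 0.4693 -0.1247  0.2043] yaw -1.0 t 6.45 N 10
[-0.006, -0.006, 0.155] [0.007, 0.1, 0.007]
[-0.014, -0.005, 0.154] [0.007, 0.1, 0.007]
[-0.022, -0.005, 0.153] [0.007, 0.1, 0.007]
[-0.03, -0.004, 0.152] [0.007, 0.1, 0.007]
[-0.038, -0.003, 0.15] [0.007, 0.1, 0.007]
[-0.046, -0.002, 0.148] [0.007, 0.1, 0.007]
[-0.053, -0.002, 0.145] [0.007, 0.1, 0.007]
[-0.061, -0.001, 0.142] [0.007, 0.1, 0.007]
[-0.068, -0.0, 0.139] [0.007, 0.1, 0.007]
[-0.075, 0.001, 0.135] [0.007, 0.1, 0.007]
```

View pics/w4.png

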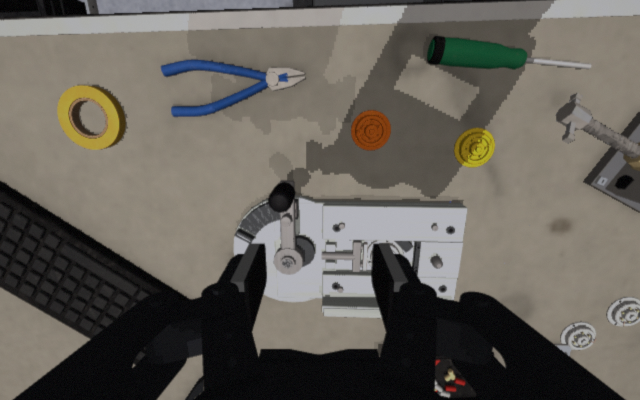

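```bash
python3 - <<'E'
from h import *
z=np.load('w4.npz'); im,d,E=z['im'],z['d'],z['E']; p=ctrl.camera_params('wrist');P=cloud(d,p,E);Z=P[...,2]
kn=(d>0)&(Z>.066)&(Z<.08)&(np.hypot(P[...,0]-.471,P[...,1]+.166)<.025);k=P[kn].mean(0);print('knob',kn.sum(),k.round(4))
X,Y=P[...,0],P[...,1]
dk=(d>0)&(abs(Z-.036)<.006)&(np.hypot(X-.546,Y+.168)<.02);print(P[dk].mean(0))
ar=(d>0)&(Z>.026)&(Z<.036)&(abs(Y+.166)<.02)&(X<.525)&(X>.485); print(ar.sum(),np.polyfit(X[ar],Y[ar],1))
sn=(d>0)&(Z>.0235)&(Z<.03)&(np.hypot(X-.546,Y+.07)<.025);print('sensor',P[sn].mean(0).round(4),sn.sum())
pin=(d>0)&(Z>.029)&(Z<.04)&(np.hypot(X-.549,Y+.02)<.012); print('pin',P[pin].mean(0))
cv2.imwrite('pics/w4c.png',cv2.resize(im[180:320,220:480],None,fx=3,fy=3,interpolation=cv2.INTER_CUBIC))
E
```

```text
knob 440 [ 0.4695 -0.1644  0.0718]
[ 0.5434188  -0.16683217  0.0325434 ]
394 [-0.12591819 -0.10101138]
sensor [nan nan nan] 0
pin [ 0.5481197  -0.02000459  0.03116698]<stdin>:7: RuntimeWarning: Mean of empty slice.
  ret = um.true_divide(
```

View pics/w4c.png

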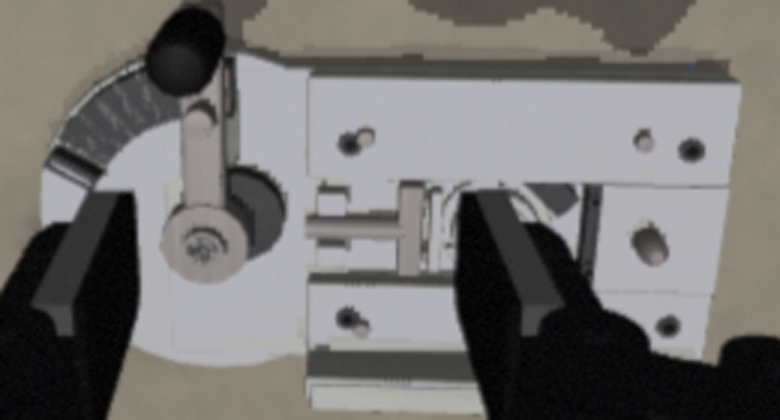

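Emit:
arm_command([
  {"hand": 0.6, "travel": [0.0, -0.01, 0.165], "rotation": [0.02, 0.05, 0.01]},
  {"hand": 0.6, "travel": [-0.007, -0.01, 0.165], "rotation": [0.02, 0.05, 0.01]},
  {"hand": 0.6, "travel": [-0.01, 0, 0.165], "rotation": [0.02, 0.05, 0.01]},
  {"hand": 0.6, "travel": [-0.013, 0, 0.165], "rotation": [0, 0.05, 0]},
  {"hand": 0.6, "travel": [-0.016, 0, 0.165], "rotation": [0, 0.05, 0]},
  {"hand": 0.6, "travel": [-0.019, 0, 0.165], "rotation": [0, 0.05, 0]},
  {"hand": 0.6, "travel": [-0.022, 0.03, 0.165], "rotation": [0, 0.05, 0]},
  {"hand": 0.6, "travel": [-0.025, 0.06, 0.16], "rotation": [0, 0.05, 0]},
  {"hand": 0.6, "travel": [-0.025, 0.06, 0.15], "rotation": [0, 0.05, 0]},
  {"hand": 0.6, "travel": [-0.025, 0.06, 0.14], "rotation": [0, 0, 0]},
])

```text
time: 7.7
eef_pos: [0.4934, 0.3741, 0.1435]
tcp_rot: [0.704, -0.08, 0.103, -0.698]
contact_force: [1.0, 0.1, -0.0]
opening: 0.597
```

```bash
python3 - <<'E'
from h import *
im,d,p,E=snap('wrist'); P=cloud(d,p,E); np.savez('w5.npz',im=im,d=d,E=E)
cv2.imwrite('pics/w5.png',im)
print(pose()[1].round(3))
E
```

```text
[[ 0.966  0.028  0.256  0.492]
 [-0.256 -0.011  0.967  0.377]
 [ 0.03  -1.    -0.003  0.14 ]
 [ 0.     0.     0.     1.   ]]
```

View pics/w5.png

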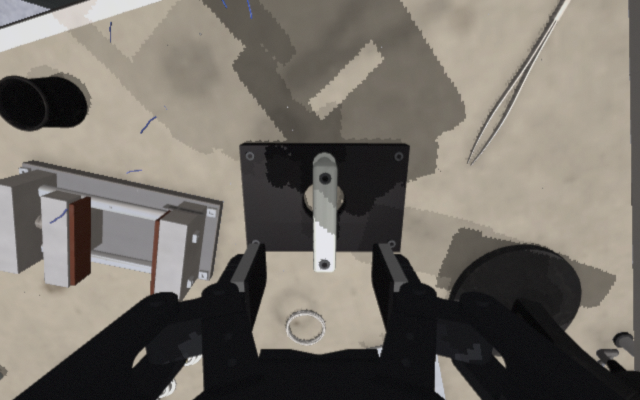

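```bash
python3 - <<'E'
from h import *
p=ctrl.camera_params('wrist')
for n in ['w1','w5']:
    z=np.load(n+'.npz'); im,d,E=z['im'],z['d'],z['E'];P=cloud(d,p,E);Z=P[...,2]
    near=(d>0)&(np.hypot(P[...,0]-.49,P[...,1]-.375)<.09)
    b=near&(abs(Z-.061)<.004); Q=P[b]; rc=cv2.minAreaRect((Q[:,:2]*1000).astype(np.float32)); print(n,'bar',b.sum(),np.median(Q[:,2]).round(4),rc)
    g=im.astype(int).sum(2)
    b=near&(abs(Z-.0155)<.004); Q=P[b]; rc=cv2.minAreaRect((Q[:,:2]*1000).astype(np.float32)); print('plate',b.sum(),np.median(Q[:,2]).round(4),rc, rc[0])
    # window: floor pts near centre
    wn=(d>0)&(np.hypot(P[...,0]-.486,P[...,1]-.378)<.024)&(Z<.008); print('window',wn.sum(),P[wn].mean(0),P[wn].min(0),P[wn].max(0))
    if n=='w5':
        c=np.clip((im[135:280,230:420].astype(float))*2+20,0,255).astype(np.uint8)
        cv2.imwrite('pics/w5c.png',cv2.resize(c,None,fx=4,fy=4,interpolation=cv2.INTER_CUBIC))
E
```

```text
w1 bar 1441 0.0606 ((499.4743957519531, 375.8826904296875), (16.031496047973633, 77.49008178710938), 74.93214416503906)
plate 9226 0.0158 ((496.675048828125, 362.86834716796875), (157.1776580810547, 90.85462188720703), 75.05960083007812) (496.675048828125, 362.86834716796875)
window 147 [0.49864569 0.37184604 0.00190042] [ 4.88106788e-01  3.58762352e-01 -1.53657286e-05] [0.50844084 0.39215371 0.00748595]
w5 bar 2497 0.0606 ((499.77490234375, 376.0028991699219), (15.687117576599121, 77.89970397949219), 74.86103057861328)
plate 14582 0.0158 ((496.54412841796875, 362.7359924316406), (157.89292907714844, 90.55464935302734), 74.95130920410156) (496.54412841796875, 362.7359924316406)
window 225 [0.49852333 0.37299307 0.00188569] [4.88000236e-01 3.58899304e-01 1.33700047e-04] [0.50832856 0.39235041 0.00775928]
```

View pics/w5c.png

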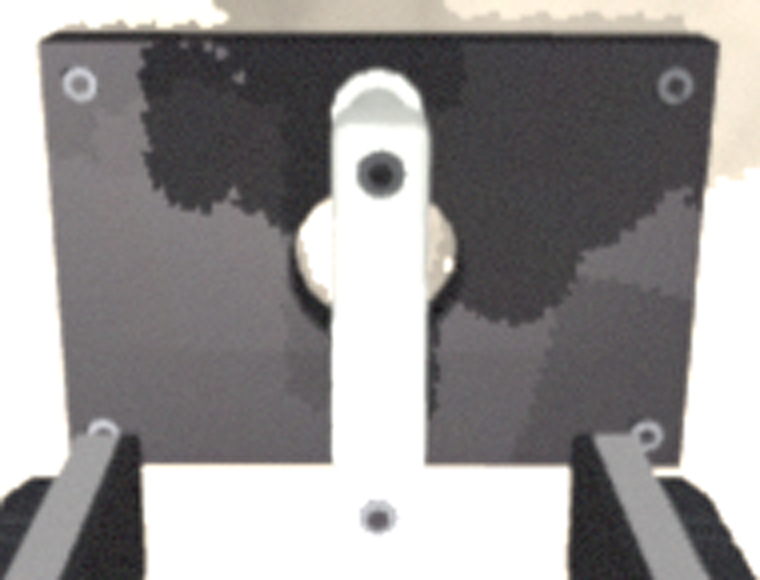

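```bash
python3 - <<'E'
from h import *
out=[]
for n,(a,b,c,e) in [('w5',(135,280,230,420)),('w1',(155,285,265,420))]:
    im=np.load(n+'.npz')['im'][a:b,c:e].astype(float).mean(2)
    g=np.clip(im/90*255,0,255).astype(np.uint8)
    g=cv2.createCLAHE(4,(6,6)).apply(g)
    out.append(cv2.resize(g,(580,440),interpolation=cv2.INTER_CUBIC))
cv2.imwrite('pics/cl.png',out[0]);cv2.imwrite('pics/cl1.png',out[1])
plan([0.4996,.376,.12],-15)
E
```

```text
from [0.4921 0.3774 0.1403] yaw -14.8 t 7.75 N 1
[0.023, 0.069, 0.002] [0.006, 0.006, 0.057]
```

View pics/cl.png

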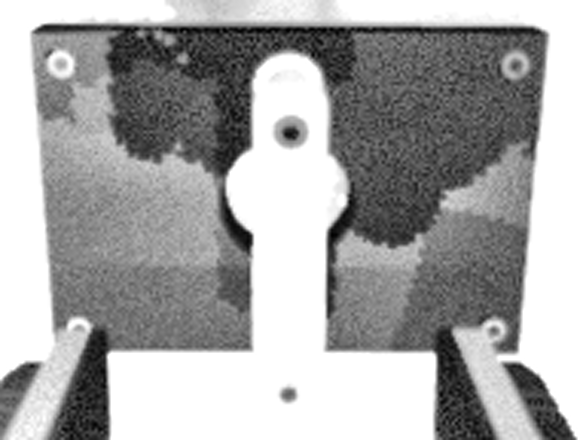

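View pics/cl1.png

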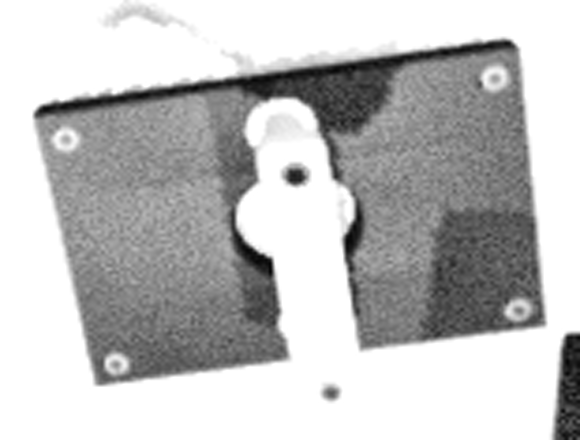

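Emit:
arm_command([
  {"hand": 0.6, "travel": [0.025, 0.08, 0.002], "rotation": [0, 0, 0.05]},
  {"hand": 0.6, "travel": [0.005, 0.08, 0], "rotation": [0, 0, 0]},
  {"hand": 0.6, "travel": [0, 0.06, 0], "rotation": [0, 0, 0]},
  {"hand": 0.6, "travel": [0, 0.0, 0], "rotation": [0, 0, 0]},
], grip_force=80)

```text
time: 8.25
eef_pos: [0.5012, 0.378, 0.071]
tcp_rot: [0.703, -0.089, 0.09, -0.7]
contact_force: [0.9, -0.4, 0.0]
opening: 0.601
```

```bash
python3 - <<'E'
from h import *
print(pose()[1].round(4)); plan([0.4996,.376,.059],-15)
E
```

```text
[[ 0.9681  0.0013  0.2507  0.5012]
 [-0.2507 -0.0035  0.9681  0.378 ]
 [ 0.0022 -1.     -0.0031  0.071 ]
 [ 0.      0.      0.      1.    ]]
from [0.5012 0.378  0.071 ] yaw -14.5 t 8.25 N 1
[-0.004, 0.04, -0.008] [0.006, 0.016, 0.004]
```

Emit:
arm_command([
  {"hand": 0.6, "travel": [-0.004, 0.045, -0.008], "rotation": [0, 0.016, 0]},
  {"hand": 0, "travel": [0, 0, 0], "rotation": [0, 0, 0]},
  {"hand": 0, "travel": [0, 0, 0], "rotation": [0, 0, 0]},
  {"hand": 0, "travel": [0, 0, 0], "rotation": [0, 0, 0]},
], grip_force=80)

```text
time: 8.75
eef_pos: [0.5005, 0.3762, 0.0592]
tcp_rot: [0.701, -0.091, 0.094, -0.701]
contact_force: [0.7, 0.3, -4.0]
opening: 0.169
```

```bash
python3 - <<'E'
from h import *
s,T=pose();print(s['opening'],T.round(4),s['contact_force'],s['qpos'])
E
```

```text
0.16937749279960068 [[ 9.658e-01  4.900e-03  2.594e-01  5.005e-01]
 [-2.594e-01 -1.800e-03  9.658e-01  3.762e-01]
 [ 5.200e-03 -1.000e+00 -4.000e-04  5.920e-02]
 [ 0.000e+00  0.000e+00  0.000e+00  1.000e+00]] [ 0.66826297  0.34192125 -4.03227074] [ 0.48402907  0.40568207  1.81738087 -0.00490337  0.91499644 -0.82137333]
```

Emit:
arm_command([
  {"hand": 0, "travel": [0, -0.1, 0], "rotation": [0, 0, 0]},
  {"hand": 0, "travel": [-0.02, -0.17, -0.06], "rotation": [0, 0.1, 0]},
  {"hand": 0, "travel": [-0.02, -0.17, -0.08], "rotation": [0, 0.15, 0]},
  {"hand": 0, "travel": [-0.02, -0.17, -0.08], "rotation": [0, 0.15, 0]},
  {"hand": 0, "travel": [-0.02, -0.17, -0.08], "rotation": [0, 0.1, 0]},
  {"hand": 0, "travel": [0, -0.17, -0.08], "rotation": [0, 0, 0]},
  {"hand": 0, "travel": [0, 0, 0], "rotation": [-0.34, 0, 0]},
  {"hand": 0, "travel": [0, 0, 0], "rotation": [-0.34, 0, 0]},
  {"hand": 0, "travel": [0, 0, 0], "rotation": [-0.34, 0, 0]},
  {"hand": 0, "travel": [0, 0, 0], "rotation": [-0.34, 0, 0]},
])

```text
time: 10.0
eef_pos: [0.4263, 0.2758, 0.3502]
tcp_rot: [0.881, -0.241, 0.11, -0.393]
contact_force: [0.8, -0.6, -4.1]
opening: 0.173
```

```bash
python3 - <<'E'
from h import *
s,T=pose();print(s['opening'],T.round(3),s['contact_force'],s['qpos'].round(2))
for c in ['scene']:
    im,d,p,E=snap(c); np.savez(c+'1.npz',im=im,d=d,E=E); cv2.imwrite(f'pics/{c}1.png',im)
q=np.linalg.inv(E)@np.r_[T[:3,3],1]; u,v=p['fx']*q[0]/q[2]+p['cx'],p['fy']*q[1]/q[2]+p['cy']; print(u,v,q[2])
u,v=int(u),int(v); c=im[max(v-70,0):v+70,max(0,u-80):u+80]; cv2.imwrite('pics/s1c.png',cv2.resize(np.clip(c*1.5,0,255).astype(np.uint8),None,fx=4,fy=4,interpolation=cv2.INTER_CUBIC))
E
```

```text
0.17334695103044562 [[ 0.86  -0.338  0.382  0.426]
 [-0.51  -0.575  0.64   0.276]
 [ 0.004 -0.745 -0.667  0.35 ]
 [ 0.     0.     0.     1.   ]] [ 0.80078695 -0.64501278 -4.11474449] [ 0.52  0.2   1.62 -0.37  1.96 -0.54]
226.03258546372683 110.88258983125942 1.2408391999842336
```

View pics/s1c.png

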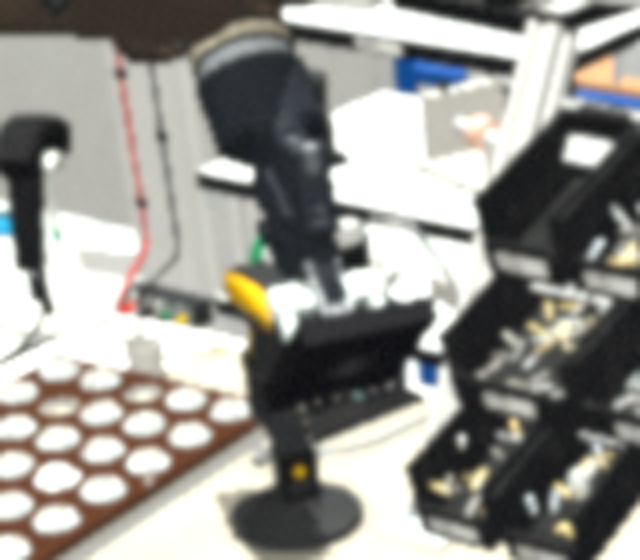

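Emit:
arm_command([
  {"hand": 0, "travel": [0, 0, 0], "rotation": [-0.34, 0, 0]},
  {"hand": 0, "travel": [0, 0, 0], "rotation": [-0.34, 0, 0]},
  {"hand": 0, "travel": [0, 0, 0], "rotation": [-0.34, 0, 0]},
])

```text
time: 10.42
eef_pos: [0.4271, 0.2771, 0.3454]
tcp_rot: [0.954, -0.259, 0.039, -0.144]
contact_force: [0.3, -0.1, -3.7]
opening: 0.167
```

```bash
python3 - <<'E'
from h import *
s,T=pose();print(s['opening'],T.round(3),s['contact_force'],s['qpos'].round(2))
im,d,p,E=snap('scene'); np.savez('scene2.npz',im=im,d=d,E=E,T=T)
def pr(x):
    q=np.linalg.inv(E)@np.r_[(T@np.r_[x,1])[:3],1]; return p['fx']*q[0]/q[2]+p['cx'],p['fy']*q[1]/q[2]+p['cy']
# tool coords: cover underside at y=+0.059 ; ends along z +-0.065; x +-0.045
for n,x in [('mid',(0,.059,0)),('+z sock',(0,.059,.05)),('-z sock',(0,.059,-.05)),('c++',(.045,.059,.065)),('c+-',(.045,.059,-.065)),('c-+',(-.045,.059,.065)),('c--',(-.045,.059,-.065))]: print(n,np.round(pr(x),1))
u,v=map(int,pr((0,.059,0))); 
c=im[v-32:v+32,u-40:u+40]
for g in (1,2.5):
    cv2.imwrite(f'pics/s2c{g}.png',cv2.resize(np.clip(c*float(g),0,255).astype(np.uint8),None,fx=8,fy=8,interpolation=cv2.INTER_CUBIC))
print(u-40,v-32)
E
```

```text
0.16654442766092445 [[ 0.862 -0.484  0.149  0.427]
 [-0.506 -0.824  0.255  0.277]
 [-0.001 -0.296 -0.955  0.345]
 [ 0.     0.     0.     1.   ]] [ 0.32081051 -0.08677521 -3.69935675] [ 0.57  0.41  1.54 -0.63  2.31 -0.61]
mid [234.8 126. ]
+z sock [234.3 140.8]
-z sock [235.3 110.3]
c++ [249.7 141.4]
c+- [252.2 102.1]
c-+ [218.2 148.8]
c-- [218.2 108.9]
194 94
```

View pics/s2c2.5.png

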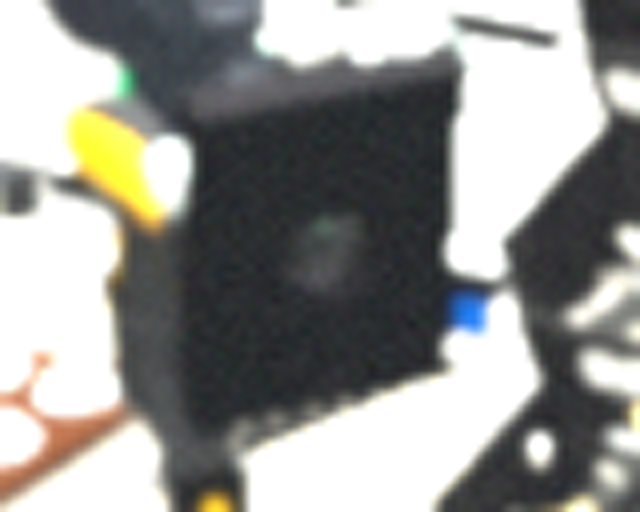

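```bash
python3 - <<'E'
from h import *
z=np.load('scene2.npz'); im,d,E,T=z['im'],z['d'],z['E'],z['T']; p=ctrl.camera_params('scene')
c=im[94:158,194:274].astype(float).mean(2); 
print(np.round(c[10:52,36:46:1][::2]).astype(int))
P=cloud(d,p,E); Q=(P-T[:3,3])@T[:3,:3]
print('depth behind underside (mm), rows 98..152, cols 226-242')
print(np.round((Q[100:150:2,224:246:2,1]*1000)).astype(int))
g=np.clip((c-5)*8,0,255).astype(np.uint8)
cv2.imwrite('pics/s2e.png',cv2.resize(g,None,fx=8,fy=8,interpolation=cv2.INTER_NEAREST))
E
```

```text
[[40 41 40 41 39 39 38 38 37 37]
 [33 29 29 29 26 24 23 22 21 22]
 [19 20 19 18 18 16 19 17 18 18]
 [17 18 18 19 16 19 18 16 19 16]
 [18 18 19 16 16 16 18 17 17 15]
 [15 19 18 17 19 18 18 17 17 17]
 [17 18 17 17 19 20 19 18 16 18]
 [17 18 19 18 18 16 16 17 19 18]
 [18 18 19 18 22 21 20 21 21 18]
 [20 21 26 32 36 36 34 31 26 21]
 [21 25 28 27 28 30 31 28 25 22]
 [21 24 29 31 31 32 30 27 24 20]
 [26 30 30 36 33 33 29 23 23 22]
 [19 20 25 25 26 25 25 23 21 20]
 [19 18 20 19 20 19 20 19 18 17]
 [19 18 18 18 18 20 17 18 18 20]
 [16 17 19 16 18 18 20 18 18 17]
 [18 20 20 16 16 18 16 18 18 17]
 [19 19 17 17 18 20 21 19 18 19]
 [17 16 19 19 20 21 21 22 20 23]
 [20 24 31 37 32 33 49 58 61 78]]
depth behind underside (mm), rows 98..152, cols 226-242
[[ -13  -18 -443 -439 -433 -437 -437 -751 -742   44   44]
 [ -14  -10  -15 -435   46   44   46   49   48   52   56]
 [  45   45   49   49   55   54   56   57   56   56   58]
 [  51   56   56   58   58   60   61   61   59   61   58]
 [  61   59   56   61   60   63   60   57   61   59   60]
 [  61   56   58   59   57   59   59   59   60   59   58]
 [
[... 400 characters left out ...]
60]
 [  58   56   60 -174 -172 -366   42   47   58   60   58]
 [  59   59   59   44   45   48   49   57   60   58   56]
 [  59   59   61   56   55   52   57   58   60   60   61]
 [  58   56   58   56   57   57   59   58   64   56   59]
 [  58   59   58   57   55   59   58   60   61   61   59]
 [  57   55   60   59   62   58   60   58   59   59   61]
 [  56   58   58   60   58   58   58   57   57   58   59]
 [  57   61   59   61   61   50   54   59   60   59   58]
 [  57   58   62   57   58   57   55   59   58   61   58]
 [  60   60   57   60   58   56   60 -352 -348 -354 -343]
 [  57   59   61 -343 -341 -344 -351 -351 -347 -338 -325]
 [-339 -333 -345 -340 -340 -338 -332 -333 -327 -311 -305]]
```

View pics/s2e.png

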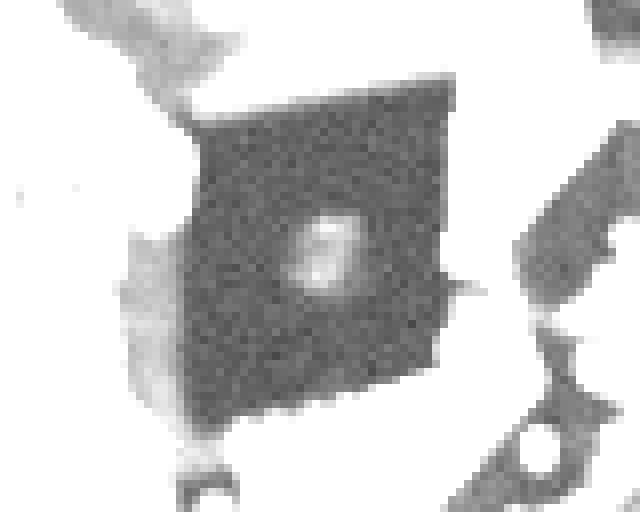

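```bash
python3 - <<'E'
from h import *
p=ctrl.camera_params('scene'); A=[]
for i in range(3):
    s,T=pose(); im,d,p,E=snap('scene'); A.append((cloud(d,p,E)-T[:3,3])@T[:3,:3])
Q=np.mean(A,0)
print((Q[135:147,228:242,1]*1000).round().astype(int)); print((Q[104:117,228:243,1]*1000).round().astype(int))
m=(Q[135:147,228:242,1]<.055); print(Q[135:147,228:242][m].mean(0))
E
```

```text
[[  59   58   58   59   60   60   58   58   59   59   59   56   59   57]
 [  59   57   58   59   58   58   58   60   60   57   59   60   57   57]
 [  57   58   57   58   57   58   58   59   59   61   59   60   57   59]
 [  60   58   59   59   58   56   57   57   59   59   59   56   59   57]
 [  57   58   59   57   58   58   57   59   58   58   58   57   59   59]
 [  59   58   57   56   58   55   54   50   58   59   57   58   58   59]
 [  60   59   59   57   59   46   47   50   54   60   58   59   57   58]
 [  58   58   56   56   56   51   52   55   56   56   57   58   57   57]
 [  59   59   61   58   57   55   57   56   56   60   58   60   57   59]
 [  58   59   59   58  354   57   59   59   59   59   59   59   57   57]
 [  59   58   58   59   57   60   57   59   58  -76  -77  -79 -350 -349]
 [  57   58   58   58   58  -75  -74  -72 -351 -351 -349 -344 -344 -342]]
[[ 23  44  45  47  47  47  48  48  49  50  49  52  52  54  52]
 [ 46  48  50  49  49  51  50  52  52  52  54  55  58  58  57]
 [ 50  51  52  52  52  55  56  56  56  58  58  58  60  60  59]
 [ 55  55  55  56  57  58  60  58  59 353  59  59  59  59  59]
 [ 59  59  60  58  59  58  58  59  59  60  58  60  60  61  60]
 [ 59  60  60  58  60  60  59  59  56  57  60  58  58  59  60]
 [356  60  60  59  59  59  57  59  59  59  59  59  58  61  59]
 [ 58  58  60  58  59  59  59  58  58  59  58  58  58  59  59]
 [ 58  58  58  59  59  60  58  61  60  58  58  58  59  57  57]
 [ 59  58  60  59  57  60  59  59  59  60  58  60  58  59  60]
 [ 59  59  58  59  60  59  58  60  58  57  59  57  60  57  57]
 [ 60  58  57  59  57  58  59  58  56  60  58  58  60  56  58]
 [ 58  58  60  59  58  56  58  59  57  58  59  58  60  58  59]]
[ 0.08174632 -0.10653407  0.2168668 ]
```

```bash
python3 - <<'E'
from h import *
plan([0.546,-0.070,0.22],-1.3)
E
```

```text
from [0.4268 0.2768 0.345 ] yaw -30.5 t 10.62 N 8
[0.116, 0.11, 0.02] [0.295, -0.104, -0.077]
[0.112, 0.116, -0.004] [0.295, -0.104, -0.077]
[0.106, 0.118, -0.028] [0.295, -0.104, -0.077]
[0.099, 0.116, -0.052] [0.295, -0.104, -0.077]
[0.091, 0.11, -0.075] [0.295, -0.104, -0.077]
[0.082, 0.1, -0.096] [0.295, -0.104, -0.077]
[0.073, 0.087, -0.115] [0.295, -0.104, -0.077]
[0.063, 0.071, -0.131] [0.295, -0.104, -0.077]
```

Emit:
arm_command([
  {"hand": 0, "travel": [0.116, 0.11, 0.02], "rotation": [0.295, -0.104, -0.077]},
  {"hand": 0, "travel": [0.112, 0.116, -0.004], "rotation": [0.295, -0.104, -0.077]},
  {"hand": 0, "travel": [0.106, 0.118, -0.028], "rotation": [0.295, -0.104, -0.077]},
  {"hand": 0, "travel": [0.099, 0.116, -0.052], "rotation": [0.295, -0.104, -0.077]},
  {"hand": 0, "travel": [0.091, 0.11, -0.075], "rotation": [0.295, -0.104, -0.077]},
  {"hand": 0, "travel": [0.082, 0.1, -0.096], "rotation": [0.295, -0.104, -0.077]},
  {"hand": 0, "travel": [0.073, 0.087, -0.115], "rotation": [0.295, -0.104, -0.077]},
  {"hand": 0, "travel": [0.063, 0.071, -0.131], "rotation": [0.295, -0.104, -0.077]},
  {"hand": 0, "travel": [0, 0, 0], "rotation": [0, 0, 0]},
])

```text
time: 11.75
eef_pos: [0.5561, -0.075, 0.2298]
tcp_rot: [-0.688, -0.017, -0.029, 0.725]
contact_force: [-0.4, 0.7, -4.3]
opening: 0.174
```

```bash
python3 - <<'E'
from h import *
plan([0.546,-0.070,0.125],-1.3,vmax=.13)
im,d,p,E=snap('wrist'); np.savez('w6.npz',im=im,d=d,E=E); cv2.imwrite('pics/w6.png',im)
E
```

```text
from [ 0.5561 -0.075   0.2298] yaw -1.0 t 11.75 N 3
[-0.019, 0.116, -0.001] [-0.035, 0.004, 0.041]
[-0.016, 0.116, 0.001] [-0.035, 0.004, 0.041]
[-0.014, 0.116, 0.003] [-0.035, 0.004, 0.041]
```

View pics/w6.png

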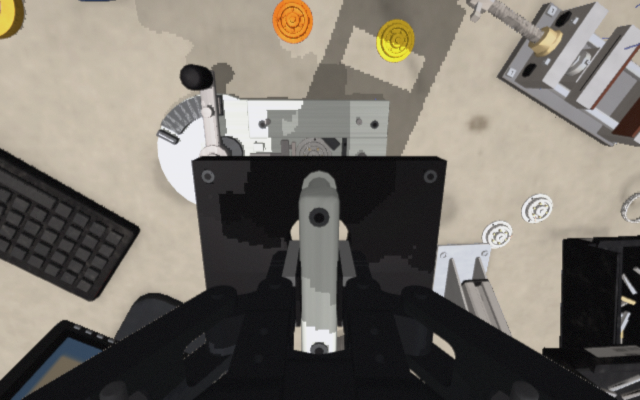

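```bash
python3 - <<'E'
from h import *
z=np.load('w6.npz'); im,d,E=z['im'],z['d'],z['E']; p=ctrl.camera_params('wrist')
Q=cloud(d,p,np.array(p['tool_from_camera']))
m=(d>0)&(abs(Q[...,1]-.043)<.005)&(Q[...,0]<-.02)&(abs(Q[...,2])<.08)
A=np.c_[Q[m][:,0],Q[m][:,2],np.ones(m.sum())]; c=np.linalg.lstsq(A,Q[m][:,1],rcond=None)[0]; print('plane',c, m.sum())
for zz in (-.05,-.025,0.03,.05):
    k=m&(abs(Q[...,2]-zz)<.003); print(zz,np.percentile(Q[k][:,0],[.5]))
for xx in (-.04,-.03):
    k=m&(abs(Q[...,0]-xx)<.003); print(xx,np.percentile(Q[k][:,2],[.3,99.7]))
E
```

```text
plane [-0.00995045 -0.00131007  0.04278157] 11430
-0.05 [-0.04583542]
-0.025 [-0.04573051]
0.03 [-0.04565524]
0.05 [-0.04560425]
-0.04 [-0.06473379  0.06448161]
-0.03 [-0.06456263  0.0644545 ]
```

```bash
python3 - <<'E'
from h import *
plan([0.5478,-0.0698,0.11],-1.3,vmax=.13)
E
```

```text
from [ 0.5564 -0.0728  0.2308] yaw -0.9 t 11.8 N 4
[-0.014, 0.1, -0.003] [-0.026, 0.004, 0.031]
[-0.012, 0.1, -0.002] [-0.026, 0.004, 0.031]
[-0.01, 0.1, -0.0] [-0.026, 0.004, 0.031]
[-0.009, 0.101, 0.001] [-0.026, 0.004, 0.031]
```

Emit:
arm_command([
  {"hand": 0, "travel": [-0.018, 0.08, 0.003], "rotation": [-0.03, 0.004, 0.035]},
  {"hand": 0, "travel": [-0.016, 0.09, 0.003], "rotation": [-0.03, 0.004, 0.035]},
  {"hand": 0, "travel": [-0.01, 0.09, 0.0], "rotation": [-0.03, 0.004, 0.035]},
  {"hand": 0, "travel": [0, 0.06, 0], "rotation": [-0.02, 0, 0.03]},
  {"hand": 0, "travel": [0, 0, 0], "rotation": [0, 0, 0]},
])

```text
time: 12.42
eef_pos: [0.5448, -0.0594, 0.1313]
tcp_rot: [0.71, -0.007, 0.001, -0.704]
contact_force: [0.1, -0.7, -2.9]
opening: 0.174
```

```bash
python3 - <<'E'
from h import *
s,T=pose(); print(T.round(4),s['contact_force'])
plan([0.5482,-0.0698,0.105],-1.3,vmax=.13)
E
```

```text
[[ 0.9999 -0.0088  0.0105  0.5448]
 [-0.0105 -0.0085  0.9999 -0.0594]
 [-0.0088 -0.9999 -0.0086  0.1313]
 [ 0.      0.      0.      1.    ]] [ 0.14308829 -0.71878722 -2.92991262]
from [ 0.5448 -0.0594  0.1313] yaw -0.6 t 12.43 N 1
[0.012, 0.088, -0.034] [0.016, 0.023, -0.017]
```

Emit:
arm_command([
  {"hand": 0, "travel": [0.011, 0.02, -0.034], "rotation": [0.016, 0.023, -0.017]},
  {"hand": 0, "travel": [0, 0.03, 0], "rotation": [0, 0, 0]},
  {"hand": 0, "travel": [0, 0, 0], "rotation": [0, 0, 0]},
])

```text
time: 12.8
eef_pos: [0.5498, -0.0703, 0.1176]
tcp_rot: [0.707, -0.006, 0.01, -0.707]
contact_force: [-0.6, 0.4, -4.8]
opening: 0.17
```

```bash
python3 - <<'E'
from h import *
s,T=pose(); print(T.round(4),s['contact_force'])
plan([0.5485,-0.0698,0.098],-1.3,vmax=.13)
E
```

```text
[[ 0.9997  0.005   0.0223  0.5498]
 [-0.0223 -0.0013  0.9998 -0.0703]
 [ 0.005  -1.     -0.0012  0.1176]
 [ 0.      0.      0.      1.    ]] [-0.60439452  0.38566516 -4.76258781]
from [ 0.5498 -0.0703  0.1176] yaw -1.3 t 12.8 N 1
[-0.005, 0.065, 0.002] [0.002, 0.001, 0.01]
```

Emit:
arm_command([
  {"hand": 0, "travel": [-0.004, 0.03, 0.002], "rotation": [0, 0, 0.01]},
  {"hand": 0, "travel": [0, 0.03, 0], "rotation": [0, 0, 0]},
  {"hand": 0, "travel": [0, 0, 0], "rotation": [0, 0, 0]},
])

```text
time: 13.18
eef_pos: [0.549, -0.0702, 0.0991]
tcp_rot: [0.708, -0.008, 0.008, -0.707]
contact_force: [-0.4, -0.9, -4.6]
opening: 0.171
```

```bash
python3 - <<'E'
from h import *
s,T=pose(); print(T.round(4),s['contact_force'],s['wrist_torque'])
E
```

```text
[[ 9.997e-01  7.000e-04  2.320e-02  5.490e-01]
 [-2.320e-02 -1.500e-03  9.997e-01 -7.020e-02]
 [ 8.000e-04 -1.000e+00 -1.500e-03  9.910e-02]
 [ 0.000e+00  0.000e+00  0.000e+00  1.000e+00]] [-0.44775725 -0.94971659 -4.60319952] [ 0.01537986 -0.0121099   0.03905862]
```

Level and aligned, no contact yet. Lower on toward the pin tip.

Emit:
arm_command([
  {"hand": 0, "travel": [0, 0.02, 0.001], "rotation": [0, 0, 0]},
  {"hand": 0, "travel": [0, 0.015, 0], "rotation": [0, 0, 0]},
  {"hand": 0, "travel": [0, 0.01, 0], "rotation": [0, 0, 0]},
])

```text
time: 13.55
eef_pos: [0.5497, -0.0703, 0.0871]
tcp_rot: [0.708, -0.008, 0.008, -0.706]
contact_force: [-0.3, 0.5, -4.4]
opening: 0.174
```

```bash
python3 - <<'E'
from h import *
s,T=pose(); print(T.round(4),s['contact_force'],s['wrist_torque'])
E
```

```text
[[ 0.9997  0.001   0.0226  0.5497]
 [-0.0226 -0.0024  0.9997 -0.0703]
 [ 0.0011 -1.     -0.0023  0.0871]
 [ 0.      0.      0.      1.    ]] [-0.34062412  0.46526252 -4.36237912] [0.16377242 0.13137864 0.01064735]
```

Emit:
arm_command([
  {"hand": 0, "travel": [0, 0.012, 0], "rotation": [0, 0, 0]},
  {"hand": 0, "travel": [0, 0.012, 0], "rotation": [0, 0, 0]},
  {"hand": 0, "travel": [0, 0.008, 0], "rotation": [0, 0, 0]},
])

```text
time: 13.92
eef_pos: [0.5497, -0.0702, 0.0803]
tcp_rot: [0.708, -0.009, 0.007, -0.706]
contact_force: [-8.6, 2.1, 13.7]
opening: 0.17
```

```bash
python3 - <<'E'
from h import *
s,T=pose(); print(T.round(4),s['contact_force'],s['wrist_torque'])
E
```

```text
[[ 0.9998 -0.0023  0.0218  0.5497]
 [-0.0218 -0.0017  0.9998 -0.0702]
 [-0.0022 -1.     -0.0018  0.0803]
 [ 0.      0.      0.      1.    ]] [-8.55832181  2.07843671 13.71959474] [ 0.29643583  1.21670266 -0.00176999]
```

Emit:
arm_command([
  {"hand": 0, "travel": [-0.003, 0.005, 0], "rotation": [0, 0, 0]},
  {"hand": 0, "travel": [0, 0.004, 0], "rotation": [0, 0, 0]},
])

```text
time: 14.18
eef_pos: [0.5497, -0.0702, 0.0807]
tcp_rot: [0.708, -0.008, 0.007, -0.706]
contact_force: [-5.3, -0.1, 5.3]
opening: 0.167
```

```bash
python3 - <<'E'
from h import *
s,T=pose(); print(T.round(4),s['contact_force'],s['wrist_torque'])
E
```

```text
[[ 0.9998 -0.0018  0.0216  0.5497]
 [-0.0216 -0.0018  0.9998 -0.0702]
 [-0.0017 -1.     -0.0018  0.0807]
 [ 0.      0.      0.      1.    ]] [-5.31386912 -0.10475302  5.34262096] [ 0.10406272  0.74218673 -0.04694955]
```

Emit:
arm_command([
  {"hand": 0, "travel": [-0.003, 0.01, 0], "rotation": [0, 0, 0]},
])

```text
time: 14.3
eef_pos: [0.5496, -0.0702, 0.0801]
tcp_rot: [0.708, -0.008, 0.007, -0.706]
contact_force: [-7.9, 3.4, 15.5]
opening: 0.168
```

```bash
python3 - <<'E'
from h import *
s,T=pose(); print(T.round(4),s['contact_force'],s['wrist_torque'])
for i in range(2):
    im,d,p,E=snap('wrist'); s,T=pose(); print(T[:3,3],s['contact_force'])
np.savez('w7.npz',im=im,d=d,E=E); cv2.imwrite('pics/w7.png',im)
P=cloud(d,p,E); Z=P[...,2]
Q=cloud(d,p,np.array(p['tool_from_camera']))
m=(d>0)&(abs(Q[...,1]-.043)<.006)&(Q[...,0]<-.02)&(abs(Q[...,2])<.063)&(Q[...,0]>-.045)
A=np.c_[P[m][:,:2]-P[m][:,:2].mean(0),np.ones(m.sum())]; print('plate top plane world',np.linalg.lstsq(A,P[m][:,2],rcond=None)[0],np.percentile(Q[m][:,0],.3))
A=np.c_[Q[m][:,0],Q[m][:,2],np.ones(m.sum())]; print('tool plane',np.linalg.lstsq(A,Q[m][:,1],rcond=None)[0])
E
```

```text
[[ 0.9998 -0.0013  0.0215  0.5496]
 [-0.0215 -0.0018  0.9998 -0.0702]
 [-0.0013 -1.     -0.0018  0.0801]
 [ 0.      0.      0.      1.    ]] [-7.85911187  3.36687598 15.49004705] [ 0.45527281  0.99495454 -0.10655788]
[ 0.5496086  -0.07020259  0.08019792] [-5.78953991  1.72784616  9.69912565]
[ 0.54960767 -0.07018409  0.08020086] [-5.9458991   1.70726698 10.23574431]
plate top plane world [-0.0076888   0.00105595  0.03710789] -0.044913404699355716
tool plane [ 0.00659878 -0.00267455  0.04334778]
```

View pics/w7.png

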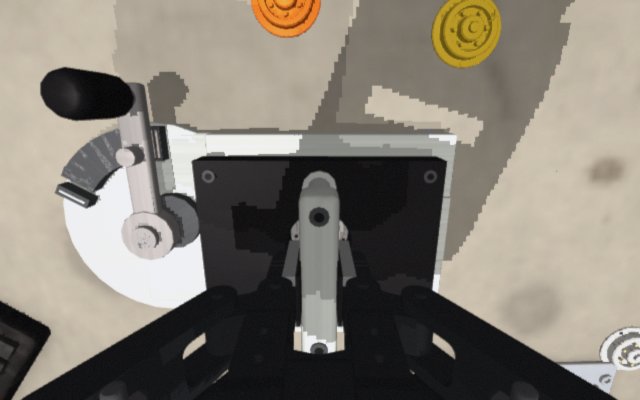

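```bash
python3 - <<'E'
from h import *
z=np.load('w7.npz'); im,d,E=z['im'],z['d'],z['E']; p=ctrl.camera_params('wrist'); P=cloud(d,p,E); X,Y,Z=P[...,0],P[...,1],P[...,2]
ok=d>0
O=np.array([.5478,-.0898]); a=np.radians(-1.28); Rn=np.array([[np.cos(a),-np.sin(a)],[np.sin(a),np.cos(a)]])
N=(P[...,:2]-O)@Rn; nx,ny=N[...,0]*1000,N[...,1]*1000
b=ok&(abs(Z)<.006)&(nx<-65)&(nx>-160)
def fit(m,n):
    A=np.c_[nx[m],ny[m],np.ones(m.sum())]; c=np.linalg.lstsq(A,Z[m]*1000,rcond=None)[0]; r=Z[m]*1000-A@c; k=abs(r)<3; c=np.linalg.lstsq(A[k],Z[m][k]*1000,rcond=None)[0]; print(n,m.sum(),'slope x,y',c[:2].round(4),'z0',c[2].round(2)); 
fit(b,'bench')
l=ok&(abs(Z-.021)<.004)&(nx<-48)&(nx>-55)&(ny>-40)&(ny<80); print('land front',l.sum(),np.median(Z[l]))
fit(l,'land')
pl=ok&(abs(Z-.037)<.004)&(nx<-10)&(nx>-44)&(ny>-44)&(ny<84); fit(pl,'plate'); 
for x in (-42,-35,-25,-15):
    for y in (-30,20,70):
        k=pl&(abs(nx-x)<4)&(abs(ny-y)<8); print((x,y),k.sum(),(np.median(Z[k])*1000).round(2) if k.sum() else None,end=' ')
    print()
m=ok&(abs(Z-.037)<.004)
for y in (0,40): 
    k=m&(abs(ny-y)<5)&(nx<-30); print('front edge nx',np.percentile(nx[k],1))
k=m&(abs(nx+30)<6); print('ny ends',np.percentile(ny[k],[.5,99.5]))
E
```

```text
bench 67035 slope x,y [-0.0022  0.0011] z0 1.64
land front 2717 0.02083567365773545
land 2717 slope x,y [0.0161 0.0012] z0 21.65
plate 13701 slope x,y [-0.0067  0.0009] z0 36.85
(-42, -30) 371 36.99 (-42, 20) 387 37.04 (-42, 70) 369 37.0 
(-35, -30) 480 37.11 (-35, 20) 358 38.75 (-35, 70) 474 37.22 
(-25, -30) 443 36.95 (-25, 20) 0 None (-25, 70) 445 37.07 
(-15, -30) 418 36.9 (-15, 20) 0 None (-15, 70) 420 37.01 
front edge nx -44.218857713224764
front edge nx -44.1586581373046
ny ends [-44.804104    84.02682481]
```

Emit:
arm_command([
  {"hand": 0, "travel": [-0.006, 0.013, 0], "rotation": [0, 0, 0]},
  {"hand": 0, "travel": [-0.004, 0.014, -0.001], "rotation": [0, 0, 0]},
])

```text
time: 14.65
eef_pos: [0.5495, -0.0702, 0.0801]
tcp_rot: [0.707, -0.007, 0.008, -0.707]
contact_force: [-10.6, 5.1, 20.2]
opening: 0.174
```

```bash
python3 - <<'E'
from h import *
s,T=pose(); print(T.round(4),s['contact_force'],s['wrist_torque'])
for c in ['wrist','scene','top']:
    im,d,p,E=snap(c); s,T=pose(); print(s['time'],T[:3,3].round(4),s['contact_force'].round(1),s['wrist_torque'].round(2))
    np.savez(c+'9.npz',im=im,d=d,E=E); cv2.imwrite(f'pics/{c}9.png',im)
im=np.load('scene9.npz')['im']; cv2.imwrite('pics/s9c.png',cv2.resize(im[170:290,190:420],None,fx=3.4,fy=3.4,interpolation=cv2.INTER_CUBIC))
z=np.load('wrist9.npz'); p=ctrl.camera_params('wrist'); P=cloud(z['d'],p,z['E']); Z=P[...,2]
O=np.array([.5478,-.0898]); a=np.radians(-1.28); Rn=np.array([[np.cos(a),-np.sin(a)],[np.sin(a),np.cos(a)]])
N=(P[...,:2]-O)@Rn*1000; nx,ny=N[...,0],N[...,1]
for x in (-50,-40,-15):
    print(x,[(np.median(Z[(z['d']>0)&(abs(nx-x)<4)&(abs(ny-y)<8)])*1000).round(2) for y in (-30,70)])
kn=(Z>.066)&(Z<.078)&(ny<-60)&(nx<-40)&(z['d']>0); k=P[kn].mean(0); v=k[:2]-np.array([.5461,-.1678]); print('knob',k, 'joint deg',238.72-np.degrees(np.arctan2(v[1],v[0]))%360)
E
```

```text
[[ 0.9998  0.0018  0.0216  0.5495]
 [-0.0216 -0.001   0.9998 -0.0702]
 [ 0.0018 -1.     -0.001   0.0801]
 [ 0.      0.      0.      1.    ]] [-10.58135499   5.10285969  20.22489261] [0.80249275 1.62043515 0.03985046]
14.7 [ 0.5495 -0.0702  0.0801] [-9.3  4.6 18.4] [ 0.68  1.38 -0.01]
14.75 [ 0.5495 -0.0702  0.0801] [-8.9  3.4 18.6] [ 0.63  1.42 -0.  ]
14.8 [ 0.5495 -0.0702  0.0801] [-8.7  3.9 18. ] [0.72 1.34 0.02]
-50 [np.float64(20.82), np.float64(20.89)]
-40 [np.float64(36.99), np.float64(37.02)]
-15 [np.float64(133.55), np.float64(134.35)]
knob [ 0.47092733 -0.16241443  0.07154767] joint deg 62.81781821799018
```

View pics/s9c.png

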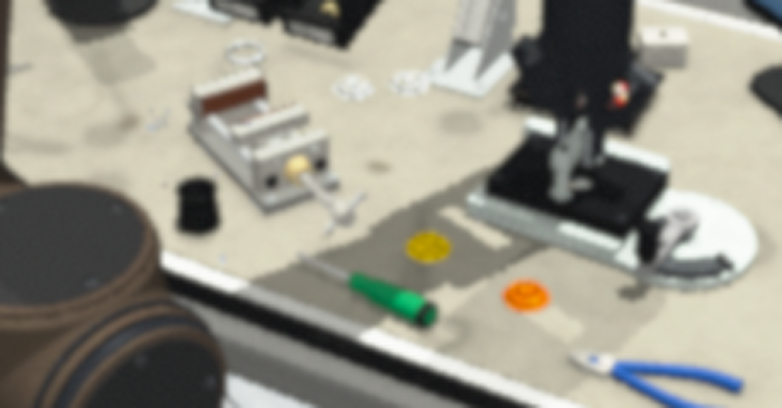

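```bash
python3 - <<'E'
from h import *
p=ctrl.camera_params('wrist'); O=np.array([.5478,-.0898]); a=np.radians(-1.28); Rn=np.array([[np.cos(a),-np.sin(a)],[np.sin(a),np.cos(a)]])
for n in ['w2','w3','w4','w7','wrist9']:
    z=np.load(n+'.npz'); P=cloud(z['d'],p,z['E']); Z=P[...,2]; N=(P[...,:2]-O)@Rn*1000-np.array([0,-78]); ok=z['d']>0
    r=np.hypot(N[...,0],N[...,1]); th=np.degrees(np.arctan2(N[...,1],N[...,0]))%360
    m=ok&(r<90)&(Z>.024)&(Z<.04)&(r>24)&(r<60)&(th>150)&(th<270)
    Q=N[m]; 
    for rad in (28,38,48): 
        k=m&(abs(r-rad)<3); t=th[k]; print(n,rad,k.sum(),np.median(t).round(1),np.percentile(t,[2,98]).round(1),'z',np.median(Z[k]).round(4))
    c=m; mu=Q.mean(0); U=np.linalg.svd(Q-mu,full_matrices=False)[2][0]; U=U*np.sign(-U[0]); print('  dir',np.degrees(np.arctan2(U[1],U[0]))%360, 'cen',np.degrees(np.arctan2(mu[1],mu[0]))%360)
    kk=ok&(Z>.0695)&(Z<.078)&(r>60)&(r<92); q=N[kk].mean(0); print('  knobtop',kk.sum(),np.degrees(np.arctan2(q[1],q[0]))%360,np.hypot(*q))
im=np.load('w7.npz')['im'][50:280,30:230]; cv2.imwrite('pics/w7c.png',cv2.resize(im,None,fx=2.6,fy=2.6,interpolation=cv2.INTER_CUBIC))
E
```

```text
w2 28 87 236.8 [223.8 251.5] z 0.0305
w2 38 87 237.0 [228.7 248.6] z 0.0304
w2 48 77 234.6 [230.8 244.9] z 0.0339
  dir 239.12882025108541 cen 237.23680793139954
  knobtop 323 238.8168340529287 74.11193926798362
w3 28 140 238.7 [224.7 252.8] z 0.0308
w3 38 97 235.4 [228.7 250. ] z 0.0306
w3 48 185 238.5 [231.6 247.5] z 0.0336
  dir 234.73619427304385 cen 238.09898109947972
  knobtop 711 239.57124794782908 75.50606837457381
w4 28 78 176.8 [164.2 191.3] z 0.0307
w4 38 68 177.1 [168.3 189.3] z 0.0306
w4 48 99 178.2 [170.7 187. ] z 0.0339
  dir 174.36449052324676 cen 177.4517686951569
  knobtop 374 179.01222286320143 76.19076922699301
w7 28 325 173.9 [162.8 191.2] z 0.0304
w7 38 322 175.6 [167.4 188. ] z 0.0304
w7 48 412 174.2 [170.2 184.2] z 0.0354
  dir 179.26346432717924 cen 176.07363511197445
  knobtop 2173 169.83082020392482 68.50064982040578
wrist9 28 325 173.8 [162.5 191.2] z 0.0305
wrist9 38 325 175.3 [167.6 188.4] z 0.0305
wrist9 48 410 174.3 [170.1 184.5] z 0.0349
  dir 179.4561889362626 cen 176.10295977087114
  knobtop 2187 170.03857359523903 68.58222862313357
```

View pics/w7c.png

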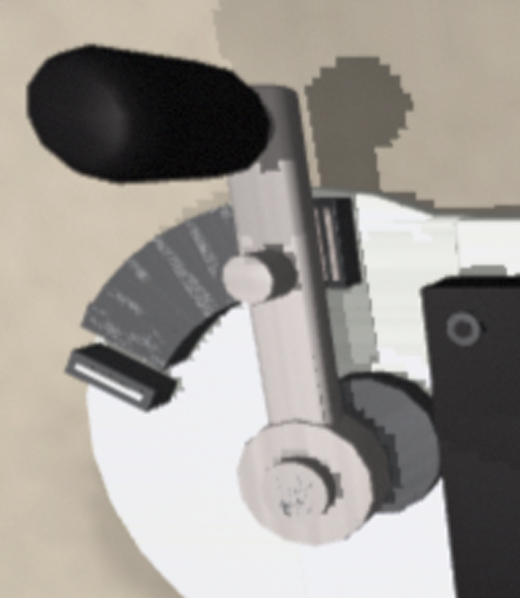

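```bash
python3 - <<'E'
from h import *
ctrl.sign_off(); s,T=pose(); print(s['time'],T[:3,3],s['contact_force'],s['opening'])
E
```

```text
the job is handed in; nothing more can be done
the job is handed in; nothing more can be done
```

The lever is in its clamp notch, and the cover is on the pin, pressed flush and still held by its handle. I handed the job in at about 14.8 s.

**What I did**
- I gripped the lever knob and swung it round. It measured about 60.5° from its start, and the clamp notch is at 60.2°.
- I lifted the cover by its handle and tilted it so the scene camera could see the underside. The depth picture showed the socket at the end that has to go to the pin.
- I laid the cover along the fence and lowered it. It dropped straight onto the pin, so no sliding was needed.

**Last checks**
- **Flush:** the plate's top read 37.0 mm above the bench and the lands 20.8–20.9 mm, so the 16 mm plate is flush to within the reading error.
- **Level:** the first plane fit of the plate's top showed a tilt of about 0.4°. The point heights showed no clear tilt.
- **Press:** the wrist read about 18 N upward, or about 22 N on the nest once the cover's weight is added. It had eased from 20 N and then held steady.
- **Position:** the cover sits about 0.8 mm nearer the fence than nominal, so it is probably touching it. A side force of about 9 N remained.
- **Disagreement:** one late reading put the lever at 62.8°, close to its end stop. That view showed the knob mostly from the side, so I trusted the arm's edges and the earlier view from above.
- **Not seen:** I could not see the sensor clearly after clamping. I infer that it is seated from the lever angle and from the cover lying flush.
- **Other things:** I did not touch the screwdriver, tray or tape, but I did not measure their places again at the end.

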